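Tidy the vanity: lock the mirror in its rack and stand up the toothbrushes

TASK

Tidy the vanity top: swing the keeper arm of the metal rack up and over, move the mirror from its wooden stand into the rack's slot until it is fully home, and swing the keeper back down over the mirror. Also stand every toothbrush that is lying about in the white block, foot down and head up, each fully down in a cell of its own. Do not let the mirror fall over, and leave the jar, the tumbler and the soap where they are.

Things in the scene. Friction and masses are not known exactly. Their poses are not given: they have to be found in the camera images.
- block: white ceramic toothbrush block, fixed, 36 (x) x 188 (y) x 75 (z) mm, with four open square cells in a row along its y axis; each cell is 24 x 24 mm and 70 mm deep (floor 5 mm above the counter), 48 mm centre to centre, at y = -72, -24, 24, 72 mm. Origin: centre of its underside; z up; -x is its front, towards the robot
- rack: fixed aluminium mirror rack: housing 33 (x) x 110 (y) x 50 (z) mm with a slot open at the top, 13 (x) x 94 (y) mm, 45 mm deep, its floor 5 mm above the counter. 80 mm from the slot's centre towards +y, a post 24 (x) x 12 (y) mm, 135 mm high, carries the keeper arm. Origin: on the counter under the slot's centre; z up
- slot (a point): centre of the slot's mouth, on top of the rack's housing, 50 mm above the counter
- keeper (a joint): keeper arm, 10 x 10 mm bar on the rack's post, hinge along the rack's x. 0 rad = level, over the slot, pointing to the rack's -y (underside 3 mm above the mirror when home); grows as the tip swings up and over the post towards +y; 1.57 upright, 2.2 = stop, leaning back. 0.07 kg, no spring, little friction: falls by its weight to whichever side of upright it is let go
- keeper_grip (a point): centre of the grip at the keeper's tip: a dark rubber cylinder, 14 mm diameter, 20 mm long along the rack's x axis, 80 mm from the pivot. It can be pinched by its two ends from above and turns between the pads
- keeper_pivot (a point): the keeper's hinge axis on the post (axis along the rack's x), 123 mm above the counter
- stand: low wooden stand, fixed, 50 (x) x 110 (y) x 25 (z) mm, where the mirror waits upright in a loose groove along y, 14 mm wide, floor 5 mm above the counter. Origin: centre of its underside
- mirror: flat rectangular vanity mirror, white frame, 10 mm thick (x), 90 mm wide (y), 110 mm tall (z), 0.14 kg; either face may face either way. Origin: centre of its lower edge
- mirror_top (a point): centre of the mirror's upper edge
- brush1: white toothbrush, 180 mm, 30 g; None if absent. x runs from the foot (x = -90 mm) to the head (x = +90), z to the bristles. Handle 16 x 16 mm square from x = -90 to +40, then thin neck and 13 mm wide head, bristles reaching 13 mm to +z. Origin on the handle's axis. At the start it lies bristles up, foot roughly towards the robot
- brush1_foot (a point): centre of the foot (the plain end) of this toothbrush
- brush2: white toothbrush, 180 mm, 30 g; None if absent. x runs from the foot (x = -90 mm) to the head (x = +90), z to the bristles. Handle 16 x 16 mm square from x = -90 to +40, then thin neck and 13 mm wide head, bristles reaching 13 mm to +z. Origin on the handle's axis. At the start it lies bristles up, foot roughly towards the robot
- brush2_foot (a point): centre of the foot (the plain end) of this toothbrush
- brush3: white toothbrush, 180 mm, 30 g; None if absent. x runs from the foot (x = -90 mm) to the head (x = +90), z to the bristles. Handle 16 x 16 mm square from x = -90 to +40, then thin neck and 13 mm wide head, bristles reaching 13 mm to +z. Origin on the handle's axis. At the start it lies bristles up, foot roughly towards the robot
- brush3_foot (a point): centre of the foot (the plain end) of this toothbrush
- brush4: white toothbrush, 180 mm, 30 g; None if absent. x runs from the foot (x = -90 mm) to the head (x = +90), z to the bristles. Handle 16 x 16 mm square from x = -90 to +40, then thin neck and 13 mm wide head, bristles reaching 13 mm to +z. Origin on the handle's axis. At the start it lies bristles up, foot roughly towards the robot
- brush4_foot (a point): centre of the foot (the plain end) of this toothbrush
- jar: low glass cream jar, 54 mm diameter, 45 mm tall; not part of the job, to be left where it is. Origin: centre of its underside
- tumbler: glass tumbler, 68 mm diameter, 85 mm tall; not part of the job, to be left where it is. Origin: centre of its underside
- soap: white bar of soap, 55 x 85 x 25 mm; not part of the job, to be left where it is. Origin: centre of its underside

How it is judged:
By the outcome, as a careful person would: the job done as asked, in the order asked, and still so for the second after the job is handed in, with the robot touching nothing.
Of brush1, brush2, brush3, brush4 only 2 to 4 are there at a start; the rules pass over those that are not, and their reading is None.
At some moment in a run one of brush1, brush2, brush3, brush4 may be knocked a few centimetres aside while the robot is not near it.
It also fails if it takes over 210 s, if anything falls off the work surface, if the arm or the gripper's body presses on something with over 40 N, if the wrist force passes 120 N, or if a joint passes its speed limit or range.

ROBOT

A 6-joint arm with a two-finger parallel gripper is mounted at the origin on the work surface. World frame = base frame: x ahead of the robot, y to its left, z up, the work surface at z = 0. Lengths are in m, angles in rad, forces in N, time in s.
With the tool pointing down it reaches from about 0.375 to 0.925 m from the base axis. Payload 5.7 kg.
Tool frame: the origin (TCP) lies midway between the tips of the shut fingers; the grasp point (between the pads) lies robot.grasp_offset behind it (robot.grasp_offset is the distance from the TCP to the grasp point, in m); z points along the fingers, y is the line along which they close (so a half turn about z gives the same grasp; the last joint's range is limited). The gripper opens to 88 mm and grips with 3 to 60 N. Pads are 20 mm wide; open, the fingers measure 115 mm over their backs; the gripper's body (75 mm by 178 mm) begins 61 mm behind the grasp point.
Start: joints at [-1.328, 0.359, 1.51, -0, 1.272, -0.115], TCP at [0.21, -0.562, 0.223] pointing down, gripper open.
Joint ranges: [-2.97, 2.97], [-1.01, 2.36], [0.21, 2.38], [-0.96, 4.11], [0.2, 2.71], [-2.98, 2.98]. Speed limits (rad/s): [2.39, 2.39, 3.14, 3.14, 3.14, 3.14].

INTERFACE

Orientations are given as a unit quaternion [x, y, z, w].
In Python, from station import get_state, vision, robot gives the robot as it stands.
- The arm moves only by the tool send_rows, never from a script. Its argument "increments" is a list of rows, each a list of 5 numbers: the shift along the tool's x, y, z normalised to -1 to 1, where 1 is 0.4 m, then the turn about the tool's z normalised to -1 to 1, where 1 is 360 degrees, then the closure, from -1 (fully open) to 1 (shut). In form: [[dx, dy, dz, turn, hand], ...]. A call has 1 to 10 rows; each row is the pose to reach, as a shift and turn from the pose commanded when the call began, along the tool's axes at that moment, turning the shorter way round; what a row does not reach only later rows make up. A row lasts 1/12 s, in which the tool goes at most 41.7 mm and 7.16 degrees, less where a joint would pass 70% of its speed; a pose out of reach is approached as far as the arm can. A call with a number of a shift or a turn outside -1 to 1 is refused whole. A call with a gripper value outside its range is refused whole. The fingers move at their own pace and stop on an object; "newtons" is the grip in N (left out, the last holds). Time passes only in rows, so rows that repeat a pose let the fingers close. It gives the time, the measured TCP pose, the force, the opening and the grip force at its end, in the units of the state.
- get_state(): the state, without advancing time (a new reading comes with each control period).
- vision.capture(name): name is "scene" or "side" or "wrist"; returns a dict with "pixels" (384x512x3 uint8, red, green, blue), "mtx" (3x3 intrinsics, pixels), "camera_from_world" (4x4, takes a point from world to camera coordinates). Camera axes: x right, y down, z forward; pixel columns grow to the right and rows downward; lengths in m; the calibration is good to about 2 mm. The wrist camera is an equidistant fisheye: a pixel r from the principal point sees the ray r / f radians off the axis. A picture is of the moment at which its call begins. There is no depth.
- robot.hand_in(): hands the job in; it is judged then, once.
The state is a dict: "time": time; "joints": joint angles; "joint_vel": joint speeds; "tau": joint torques, N m; "eef_pos": TCP position; "eef_rot": TCP orientation; "contact_force": force on the tool from outside, world axes, zero at the start; "moment": the same for the moment, N m; "opening": opening from 0.0 (shut) to 1.0 (fully open); "gripper_force": force on a finger pad.
Only numpy, scipy, OpenCV 4.12 (cv2) and the standard library are available. Lean on these libraries where they do the work, as an engineer would, in place of code of your own. Each camera call takes 0.05 s, during which the arm holds its last target. There are 200 camera calls.

## Working session

There is one attempt and no reset: what is moved stays moved. The work goes in short steps, Python scripts to look and compute and a tool call to move; the robot and the scene stay as the last step left them, time stands still between calls to the robot, and variables do not carry over. Pictures are saved under pics/ and viewed, at most 14 in all, crops included, and the job is handed in when it is done.

Besides the shell and the picture viewer there is one more tool, called after ">>>" in YAML: its name, and indented under it one key for each argument. send_rows: Moves the arm, as the interface text tells. Its arguments: {"type":"object","properties":{"increments":{"type":"array","items":{"type":"array","items":{"type":"number","minimum":-1,"maximum":1}}},"newtons":{"type":"number"}},"required":["increments"]}

```bash
ls; mkdir -p pics
python3 - <<'E'
from station import get_state, vision, robot
import cv2
print(get_state(), robot.grasp_offset)
for n in ("scene","side"):
    c=vision.capture(n); cv2.imwrite(f"pics/{n}0.png",cv2.resize(c["pixels"][:,:,::-1],(800,600),interpolation=cv2.INTER_CUBIC)); print(n,c["mtx"],c["camera_from_world"])
E
```

```text
pics
{'time': 0.0, 'joints': array([-1.32810278e+00,  3.59458770e-01,  1.51142645e+00, -2.57220551e-05,
        1.27248360e+00, -1.15071611e-01]), 'joint_vel': array([-0.00079735, -0.00017605,  0.00128688, -0.00141053, -0.00079922,
        0.00098748]), 'tau': array([ 5.80531650e-05, -5.15371585e+01, -2.70728981e+01,  6.74316497e-02,
        3.50738084e-02, -1.27557996e-04]), 'eef_pos': array([ 0.20994355, -0.5613408 ,  0.22183939]), 'eef_rot': array([ 9.84042067e-01,  1.77933756e-01, -6.88956552e-05, -8.85492466e-04]), 'contact_force': array([-0.37970479, -0.4320597 , -0.17710508]), 'moment': array([ 0.0240684 , -0.03601363,  0.04262518]), 'gripper_force': 0.0, 'opening': 0.9932109004123729} 0.0187
scene [[429.45368274   0.         249.5601998 ]
 [  0.         429.45368274 193.21389831]
 [  0.           0.           1.        ]] [[-0.06178324  0.99808367 -0.00343687  0.06455033]
 [ 0.76622053  0.04522327 -0.64098436 -0.33553326]
 [-0.6396006  -0.04223549 -0.76754624  1.37828774]
 [ 0.          0.          0.          1.        ]]
side [[352.72856848   0.         262.23127851]
 [  0.         352.72856848 192.74770484]
 [  0.           0.           1.        ]] [[ 0.98941014 -0.14513039  0.00217706 -0.52383708]
 [-0.09292997 -0.64491892 -0.75858     0.11290303]
 [ 0.11149704  0.75034443 -0.65157628  0.85225355]
 [ 0.          0.          0.          1.        ]]
```

View pics/scene0.png

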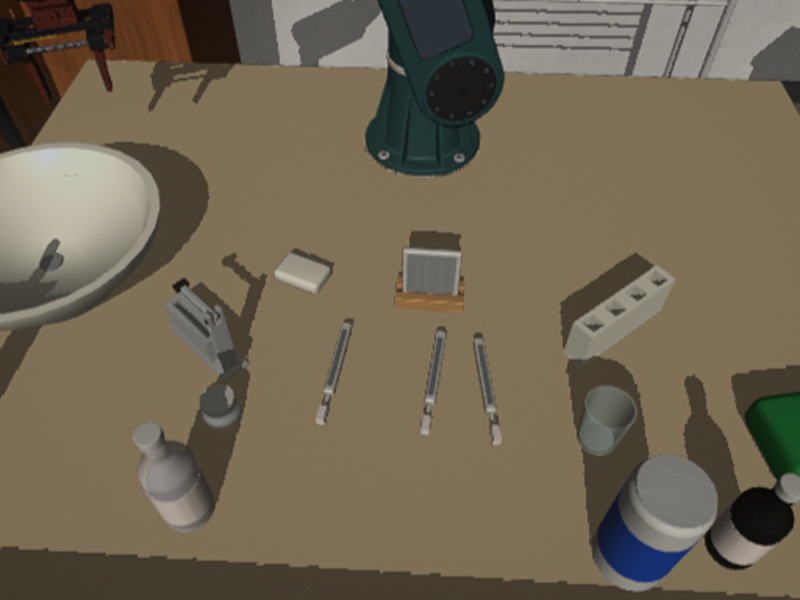

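View pics/side0.png

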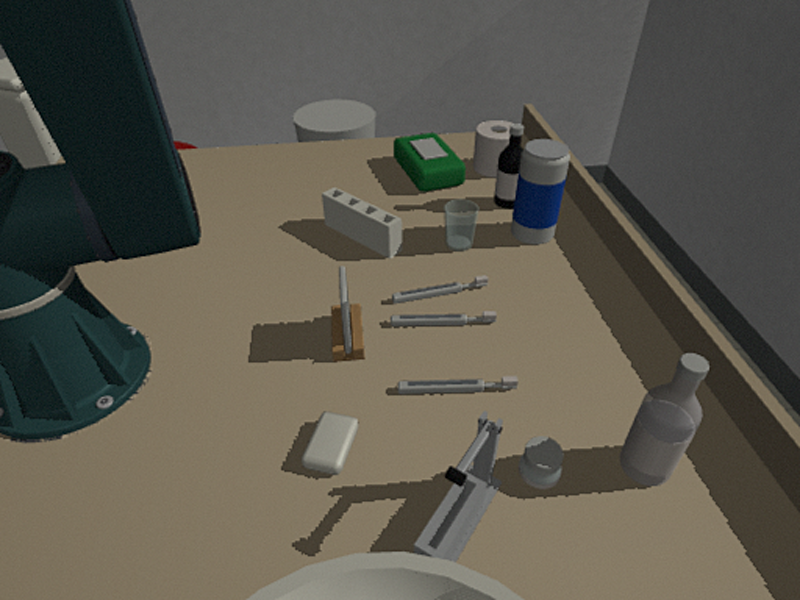

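```bash
cat > h.py <<'E'
import numpy as np, cv2
from station import get_state, vision, robot
def ray(c,uv,fish=False):
    K=c["mtx"];T=c["camera_from_world"];R=T[:3,:3]
    d=np.array([(uv[0]-K[0,2])/K[0,0],(uv[1]-K[1,2])/K[1,1],1.])
    if fish:
        r=np.hypot(d[0],d[1]); d=np.array([d[0]/r*np.sin(r),d[1]/r*np.sin(r),np.cos(r)]) if r>0 else d
    return -R.T@T[:3,3], R.T@(d/np.linalg.norm(d))
def plane(c,uv,z,fish=False):
    o,d=ray(c,uv,fish); return o+d*(z-o[2])/d[2]
def tri(r1,r2):
    (a,u),(b,v)=r1,r2
    s=np.linalg.lstsq(np.stack([u,-v],1),b-a,rcond=None)[0]
    p,q=a+s[0]*u,b+s[1]*v; return (p+q)/2,np.linalg.norm(p-q)
def proj(c,P,fish=False):
    K=c["mtx"];T=c["camera_from_world"];p=T[:3,:3]@np.asarray(P)+T[:3,3]
    if fish:
        r=np.hypot(p[0],p[1]); th=np.arctan2(r,p[2]); q=p[:2]/r*th
    else: q=p[:2]/p[2]
    return q[0]*K[0,0]+K[0,2], q[1]*K[1,1]+K[1,2]
def yaw():
    q=get_state()["eef_rot"]; return 2*np.arctan2(q[1],q[0])   # world angle of tool x (tool down)
def move(p,psi=None):
    """normalised row to reach TCP p with tool x at world angle psi (mod pi)"""
    s=get_state(); a=yaw(); d=np.asarray(p)-s["eef_pos"]
    dx=d[0]*np.cos(a)+d[1]*np.sin(a); dy=d[0]*np.sin(a)-d[1]*np.cos(a)
    t=0 if psi is None else -((psi-a+np.pi/2)%np.pi-np.pi/2)
    return np.round([dx/.4,dy/.4,-d[2]/.4,t/2/np.pi],4), "yaw %.4f"%a, "j6 %.2f->%.2f"%(s["joints"][5],0)
E
python3 - <<'E'
from h import *
s=vision.capture("scene"); d=vision.capture("side"); w=vision.capture("wrist")
k=.64
np.set_printoptions(precision=4,suppress=True)
print("grip",tri(ray(s,(180*k,286*k)),ray(d,(455*k,476*k))))
print("posttop",tri(ray(s,(210*k,318*k)),ray(d,(487*k,425*k))))
for p in [(593,325),(615,308),(637,295),(660,279)]: print("cell",plane(s,(p[0]*k,p[1]*k),.075))
for p in [(404,249),(461,252)]: print("mirrortop",plane(s,(p[0]*k,p[1]*k),.115))
for p in [(347,322),(322,420),(442,330),(426,430),(478,337),(496,440)]: print("brush",plane(s,(p[0]*k,p[1]*k),.012))
print("jar",plane(s,(220*k,405*k),.03),"soap",plane(s,(302*k,272*k),.02),"tumbler",plane(s,(607*k,420*k),.04))
print(w["mtx"],w["camera_from_world"],yaw())
E
```

```text
grip (array([ 0.5293, -0.332 ,  0.122 ]), np.float64(0.0012323188840259339))
posttop (array([ 0.5813, -0.2744,  0.1209]), np.float64(0.006577810124359427))
cell [0.5288 0.2628 0.075 ]
cell [0.4947 0.2994 0.075 ]
cell [0.4673 0.3362 0.075 ]
cell [0.4326 0.3769 0.075 ]
mirrortop [ 0.4306 -0.0163  0.115 ]
mirrortop [0.4319 0.0697 0.115 ]
brush [ 0.4953 -0.1017  0.012 ]
brush [ 0.6719 -0.1188  0.012 ]
brush [0.5023 0.0478 0.012 ]
brush [0.6789 0.0277 0.012 ]
brush [0.5126 0.1034 0.012 ]
brush [0.6886 0.1242 0.012 ]
jar [ 0.6669 -0.2617  0.03  ] soap [ 0.4008 -0.1861  0.02  ] tumbler [0.6646 0.2719 0.04  ]
[[297.3186   0.     257.3296]
 [  0.     297.3186 190.6387]
 [  0.       0.       1.    ]] [[ 0.3509 -0.9364 -0.0018 -0.5997]
 [-0.8927 -0.3351  0.3013 -0.0377]
 [-0.2828 -0.1041 -0.9535  0.3922]
 [ 0.      0.      0.      1.    ]] 0.3578453017605979
```

Run:
```python
from h import *
print(move((.529,-.332,.30),np.radians(48)))
```

```text
(array([ 0.948 , -0.2586, -0.1944, -0.0764]), 'yaw 0.3578', 'j6 -0.12->0.00')
```

>>> send_rows:
  increments:
    - [0,0,-0.1,0,-1]
    - [0,0,-0.19,0,-1]
    - [0.948,-0.259,-0.194,-0.076,-1]
    - [0.948,-0.259,-0.194,-0.076,-1]
    - [0.948,-0.259,-0.194,-0.076,-1]
    - [0.948,-0.259,-0.194,-0.076,-1]
    - [0.948,-0.259,-0.194,-0.076,-1]
    - [0.948,-0.259,-0.194,-0.076,-1]
    - [0.948,-0.259,-0.194,-0.076,-1]
    - [0.948,-0.259,-0.194,-0.076,-1]

```text
time: 1.08
eef_pos: [0.4819, -0.3655, 0.3]
eef_rot: [0.914, 0.406, -0.0, -0.0]
contact_force: [-0.0, -0.9, -0.8]
opening: 1.0
gripper_force: 0.0
```

>>> send_rows:
  increments:
    - [0,0,0,0,-1]
    - [0,0,0,0,-1]
    - [0,0,0,0,-1]
    - [0,0,0,0,-1]

```text
time: 1.42
eef_pos: [0.4795, -0.3679, 0.2999]
eef_rot: [0.914, 0.405, -0.0, -0.0]
contact_force: [-1.2, 0.3, 0.4]
opening: 0.999
gripper_force: 0.0
```

Run:
```python
from h import *
print(get_state()["eef_pos"],yaw())
w=vision.capture("wrist"); cv2.imwrite("pics/w1.png",cv2.resize(w["pixels"][:,:,::-1],(800,600),interpolation=cv2.INTER_CUBIC))
print(w["camera_from_world"].tolist())
```

```text
[ 0.47947504 -0.3678793   0.29986412] 0.8341659750900456
[[0.7412186555455479, -0.6712632613193877, -0.0007339442152799053, -0.6022414722013548], [-0.6398017722448731, -0.7068083892632786, 0.30178733091263216, -0.013899278237658335], [-0.20309750590189768, -0.2232208208700754, -0.9533749882530588, 0.4805966944847158], [0.0, 0.0, 0.0, 1.0]]
```

View pics/w1.png

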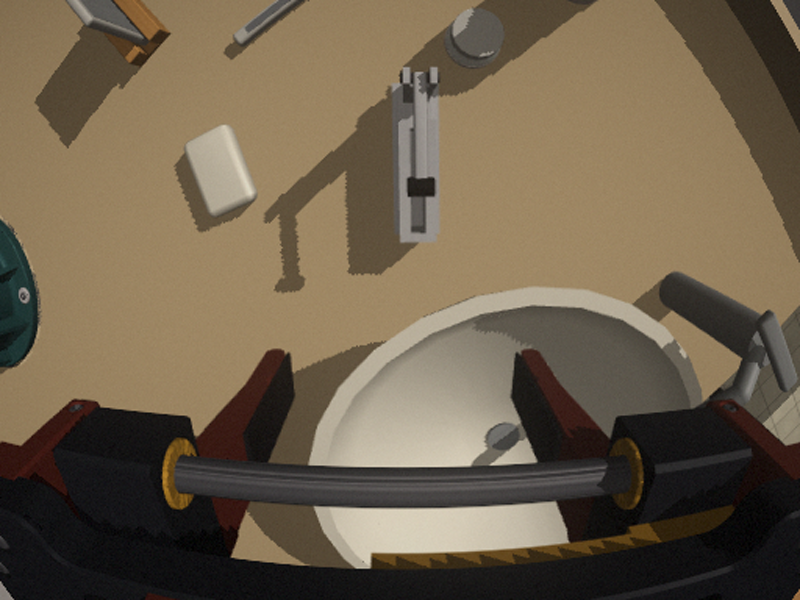

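Run:
```python
from h import *
np.set_printoptions(precision=4,suppress=True)
w=vision.capture("wrist");k=.64
g=w["pixels"].astype(int).sum(2)
m=(g<150).astype(np.uint8); m[:95]=0;m[140:]=0;m[:,:235]=0;m[:,300:]=0
n,l,st,ce=cv2.connectedComponentsWithStats(m)
for i in range(1,n):
    if st[i,4]>30: print(st[i],ce[i],plane(w,ce[i],.125,True))
c=[plane(w,(a*k,b*k),.05,True) for a,b in [(399,242),(437,241),(391,90)]]
print(c,np.degrees([np.arctan2(*(c[2]-c[0])[1::-1]),np.arctan2(*(c[1]-c[0])[1::-1])]),np.linalg.norm(c[1]-c[0]),np.linalg.norm(c[2]-c[0]))
cr=w["pixels"][30:170,220:310,::-1]; cv2.imwrite("pics/w1c.png",cv2.resize(cr,None,fx=4,fy=4,interpolation=cv2.INTER_CUBIC))
```

```text
[261 113  17  13 187] [268.9037 119.1711] [ 0.5295 -0.3322  0.125 ]
[array([ 0.4806, -0.3625,  0.05  ]), array([ 0.5067, -0.3848,  0.05  ]), array([ 0.567 , -0.2571,  0.05  ])] [ 50.6689 -40.4974] 0.034268209254798856 0.13630240546413072
```

View pics/w1c.png

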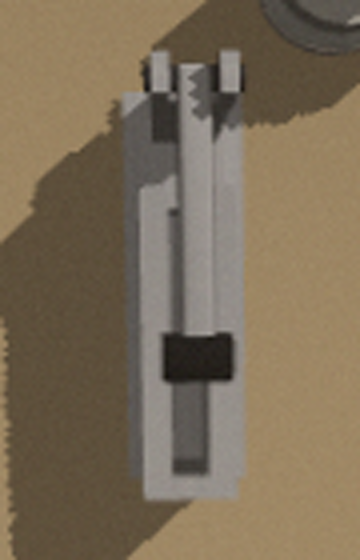

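Run:
```python
from h import *
np.set_printoptions(precision=4,suppress=True)
w=vision.capture("wrist")
P=lambda a,b,z: plane(w,(220+a/4-.4,30+b/4-.4),z,True)
def ang(p,q): return np.degrees(np.arctan2(*(q-p)[1::-1]))
bl,br=P(144,498,.05),P(241,496,.05)
print("topleft",ang(bl,P(139,200,.05)),"right",ang(br,P(244,200,.05)),"slotL",ang(P(173,473,.05),P(170,212,.05)),"width",np.linalg.norm(br-bl))
y=np.radians(ang(bl,P(139,200,.05))); u=np.array([np.cos(y),np.sin(y),0])
print("slot from housing corner",(bl+br)/2+.055*u, "from slot end",(P(173,473,.05)+P(209,473,.05))/2+.047*u)
g1,g2=P(163,358,.125),P(233,358,.125); print("grip ends",g1,g2,(g1+g2)/2,np.linalg.norm(g1-g2),ang(g1,g2)+90)
h1,h2=P(160,72,.135),P(230,72,.135); print("posts",(h1+h2)/2,ang(h1,h2)+90, ang((g1+g2)/2,(h1+h2)/2))
print(move((.529,-.332,.2),y))
```

```text
topleft 48.66742682236569 right 47.82055107371125 slotL 48.56683968111067 width 0.0341537427934657
slot from housing corner [ 0.5309 -0.3319  0.05  ] from slot end [ 0.5309 -0.3311  0.05  ]
grip ends [ 0.5225 -0.3257  0.125 ] [ 0.5372 -0.3389  0.125 ] [ 0.5298 -0.3323  0.125 ] 0.01972704599529445 48.14673270283822
posts [ 0.5825 -0.2721  0.135 ] 48.46284105286203 48.784219467674134
(array([ 0.1502,  0.031 ,  0.2501, -0.0026]), 'yaw 0.8332', 'j6 -0.03->0.00')
```

>>> send_rows:
  increments:
    - [0.15,0.031,0.1,-0.002,-0.5]
    - [0.151,0.031,0.15,-0.002,-0.5]
    - [0.151,0.031,0.25,-0.002,-0.5]
    - [0.151,0.031,0.25,-0.002,-0.5]
    - [0.151,0.031,0.4,-0.002,-0.5]
    - [0.151,0.031,0.485,-0.002,-0.5]
    - [0.151,0.031,0.485,-0.002,-0.5]
    - [0.151,0.031,0.485,-0.002,-0.5]

```text
time: 2.23
eef_pos: [0.5276, -0.33, 0.104]
eef_rot: [0.912, 0.411, -0.002, -0.003]
contact_force: [-0.7, 0.5, 0.9]
opening: 0.75
gripper_force: 0.0
```

Run:
```python
from h import *
np.set_printoptions(precision=4,suppress=True)
print(move((.530,-.332,.105),np.radians(48.4)))
w=vision.capture("wrist"); cv2.imwrite("pics/w2.png",w["pixels"][:,:,::-1])
```

```text
(array([ 0.0003,  0.0078, -0.0026,  0.0003]), 'yaw 0.8465', 'j6 0.05->0.00')
```

View pics/w2.png

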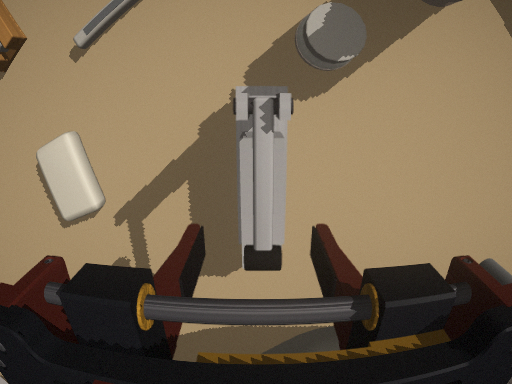

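>>> send_rows:
  increments:
    - [0,0.008,-0.002,0,-0.3]
    - [0,0.008,-0.002,0,1]
    - [0,0.008,-0.002,0,1]
    - [0,0.008,-0.002,0,1]
    - [0,0.008,-0.002,0,1]
    - [0,0.008,-0.002,0,1]
    - [0,0.008,-0.002,0,1]
    - [0,0.008,-0.002,0,1]
  newtons: 10

```text
time: 2.95
eef_pos: [0.5307, -0.331, 0.1068]
eef_rot: [0.911, 0.411, -0.001, -0.002]
contact_force: [-5.3, 4.7, 6.0]
opening: 0.226
gripper_force: 10.0
```

>>> send_rows:
  increments:
    - [0.004,-0.004,-0.04,0,1]
    - [0.016,-0.004,-0.078,0,1]
    - [0.035,-0.004,-0.113,0,1]
    - [0.061,-0.004,-0.143,0,1]
    - [0.092,-0.004,-0.168,0,1]
    - [0.128,-0.004,-0.186,0,1]
    - [0.166,-0.004,-0.197,0,1]
    - [0.206,-0.004,-0.2,0,1]
    - [0.245,-0.004,-0.195,0,1]
    - [0.283,-0.004,-0.182,0,1]

```text
time: 3.78
eef_pos: [0.6069, -0.2444, 0.1799]
eef_rot: [0.911, 0.412, -0.0, -0.001]
contact_force: [-4.6, 2.2, -0.9]
opening: 0.232
gripper_force: 10.0
```

Run:
```python
from h import *
np.set_printoptions(precision=4,suppress=True)
print(get_state()["eef_pos"],get_state()["contact_force"],get_state()["opening"])
d=vision.capture("side"); cv2.imwrite("pics/s2.png",cv2.resize(d["pixels"][150:,180:420,::-1],None,fx=2.5,fy=2.5))
```

```text
[ 0.6069 -0.2444  0.1799] [-4.6173  2.1974 -0.896 ] 0.2319827226525305
```

View pics/s2.png

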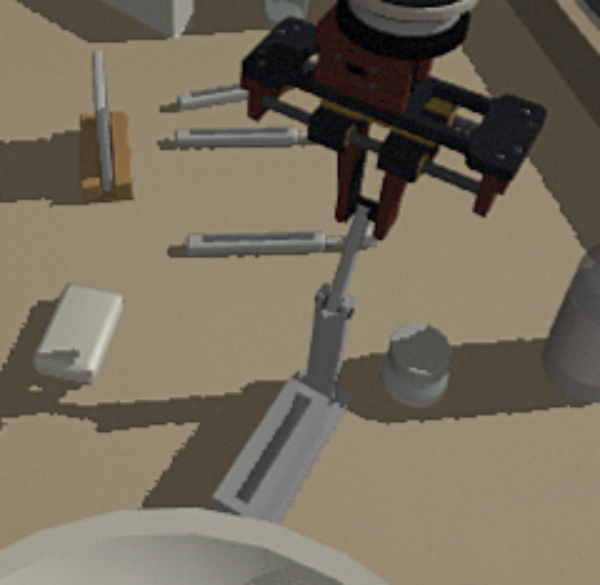

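>>> send_rows:
  increments:
    - [0.015,0,0.008,0,1]
    - [0.015,0,0.008,0,0.2]
    - [0.015,0,0.008,0,-0.2]
    - [0.015,0,0.008,0,-0.3]
    - [0.015,0,-0.06,0,-0.3]
    - [0.015,0,-0.14,0,-0.3]
    - [-0.1,0,-0.14,0,-0.3]
    - [-0.2,0,-0.14,0,-0.5]
    - [-0.3,0,-0.14,0,-0.5]
    - [-0.4,0,-0.14,0,-0.5]

```text
time: 4.67
eef_pos: [0.4996, -0.3686, 0.2363]
eef_rot: [0.911, 0.412, 0.0, 0.001]
contact_force: [-0.2, -0.3, -0.9]
opening: 0.75
gripper_force: 0.0
```

>>> send_rows:
  increments:
    - [-0.1,0,0.0,0,-0.5]
    - [-0.13,0,0.02,0,-0.5]
    - [-0.13,0,0.02,0,-0.5]
    - [-0.13,0,0.02,0,-0.5]
    - [-0.13,0,0.02,0,-0.5]

```text
time: 5.08
eef_pos: [0.4668, -0.4051, 0.2276]
eef_rot: [0.911, 0.411, 0.0, -0.0]
contact_force: [-0.3, -0.4, -0.1]
opening: 0.749
gripper_force: 0.0
```

Run:
```python
from h import *
np.set_printoptions(precision=4,suppress=True)
print(get_state()["eef_pos"],get_state()["joint_vel"],yaw())
w=vision.capture("wrist"); cv2.imwrite("pics/w3.png",cv2.resize(w["pixels"][40:240,180:380,::-1],None,fx=3,fy=3,interpolation=cv2.INTER_CUBIC))
np.savez("w3.npz",**w)
```

```text
[ 0.4668 -0.4051  0.2276] [ 0.0181 -0.0033 -0.0032 -0.0017  0.0022 -0.0035] 0.8479316317246172
```

View pics/w3.png

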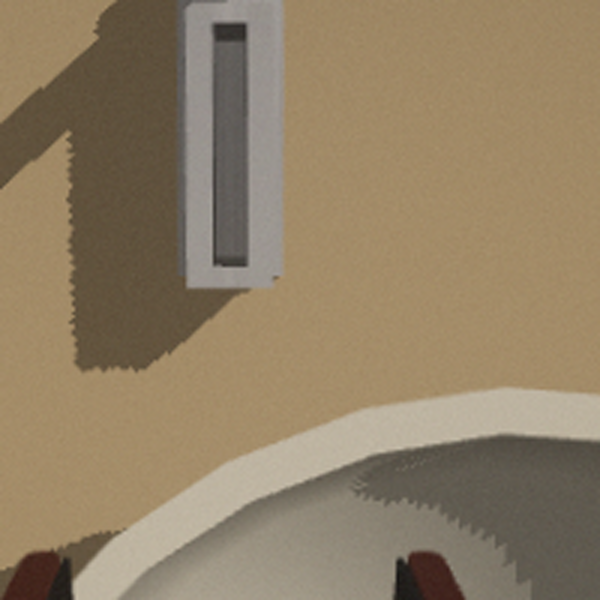

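Run:
```python
from h import *
np.set_printoptions(precision=4,suppress=True)
w=dict(np.load("w3.npz"))
P=lambda a,b: plane(w,(180+(a+.5)/3-.5,40+(b+.5)/3-.5),.05,True)
a,b,c,d=P(213.5,22),P(246.5,22),P(213,266),P(247,266)
ang=lambda p,q: np.degrees(np.arctan2(*(q-p)[1::-1]))
print((a+b+c+d)/4,ang(c,a),ang(d,b),ang(a,b)+90,ang(c,d)+90,np.linalg.norm(a-b),np.linalg.norm(c-d),np.linalg.norm(a-c))
s=vision.capture("scene"); cv2.imwrite("pics/sc3.png",cv2.resize(s["pixels"][140:300,90:450,::-1],(800,356),interpolation=cv2.INTER_CUBIC))
```

```text
[ 0.53   -0.3319  0.05  ] 48.41526618211156 48.80346954790205 48.55992020206751 48.5972249594223 0.012283292377727108 0.012918192859625229 0.09371108678350451
```

View pics/sc3.png

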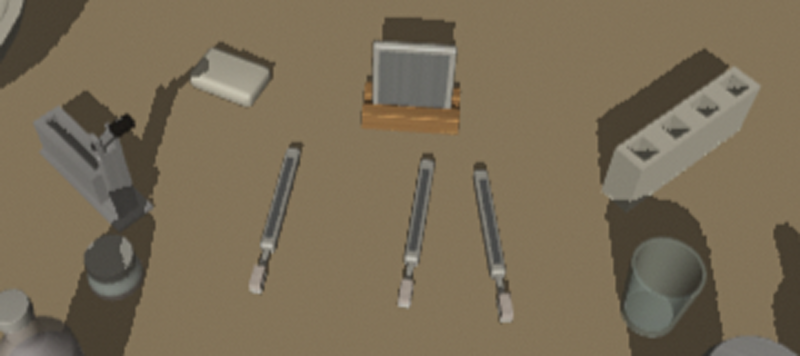

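Run:
```python
from h import *
print(move((.431,-.06,.28),np.radians(90)))
```

```text
(array([ 0.5873, -0.6373, -0.1306, -0.1148]), 'yaw 0.8495', 'j6 -0.10->0.00')
```

>>> send_rows:
  increments:
    - [0.0,0,-0.13,0,-0.5]
    - [0.0,0,-0.13,0,-0.5]
    - [0.587,-0.637,-0.13,-0.115,-0.5]
    - [0.587,-0.637,-0.13,-0.115,-0.5]
    - [0.587,-0.637,-0.13,-0.115,-0.5]
    - [0.587,-0.637,-0.13,-0.115,-0.5]
    - [0.587,-0.637,-0.13,-0.115,-0.5]
    - [0.587,-0.637,-0.13,-0.115,-0.5]
    - [0.587,-0.637,-0.13,-0.115,-0.5]
    - [0.587,-0.637,-0.13,-0.115,-0.5]

```text
time: 6.02
eef_pos: [0.4318, -0.0716, 0.2803]
eef_rot: [0.707, 0.708, 0.001, 0.001]
contact_force: [0.9, 0.3, 0.4]
opening: 0.752
gripper_force: 0.0
```

>>> send_rows:
  increments:
    - [0,0,0,0,-0.5]
    - [0,0,0,0,-0.5]
    - [0,0,0,0,-0.5]

```text
time: 6.27
eef_pos: [0.4325, -0.0739, 0.2802]
eef_rot: [0.706, 0.708, 0.0, 0.001]
contact_force: [0.6, -0.0, -0.1]
opening: 0.755
gripper_force: 0.0
```

Run:
```python
from h import *
np.set_printoptions(precision=4,suppress=True)
print(get_state()["eef_pos"],yaw())
w=vision.capture("wrist"); np.savez("w4.npz",**w)
u,v=proj(w,(.431,.027,.115),True); print(u,v)
u,v=int(u),int(v); x0=max(0,min(312,u-100)); y0=max(0,v-70); print(x0,y0)
cv2.imwrite("pics/w4.png",cv2.resize(w["pixels"][y0:y0+150,x0:x0+200,::-1],None,fx=4,fy=4,interpolation=cv2.INTER_CUBIC))
```

```text
[ 0.4325 -0.0739  0.2802] 1.5729044487656678
256.2099282134792 82.90528505903728
156 12
```

View pics/w4.png

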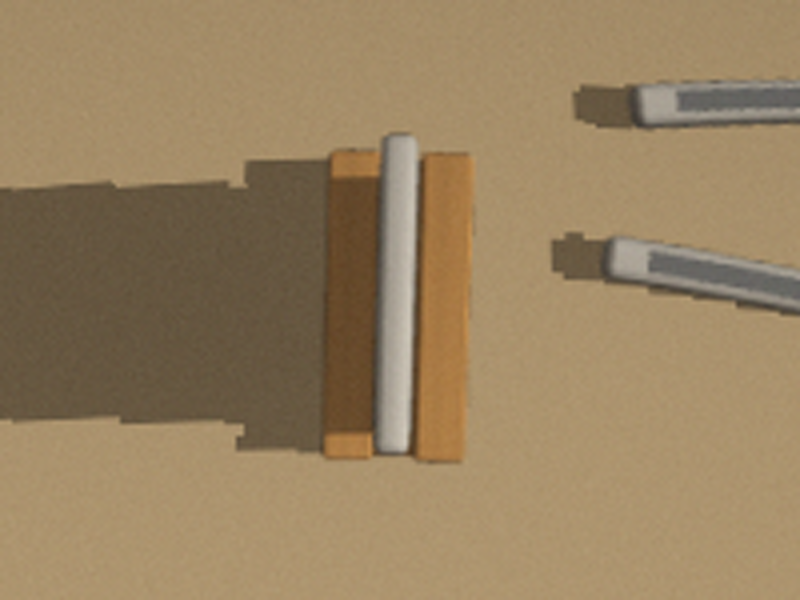

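Run:
```python
from h import *
np.set_printoptions(precision=4,suppress=True)
w=dict(np.load("w4.npz"))
P=lambda a,b,z: plane(w,(156+(a+.5)/4-.5,12+(b+.5)/4-.5),z,True)
a,b=P(399.5,134,.115),P(393.5,453,.115)
ang=lambda p,q: np.degrees(np.arctan2(*(q-p)[1::-1]))
print(a,b,(a+b)/2,ang(b,a),np.linalg.norm(a-b)); c=(a+b)/2
print("stand",ang(P(324,458,.025),P(330,152,.025)),ang(P(464,460,.025),P(472,154,.025)))
psi=np.radians(ang(b,a)); c[2]=.15
print(move(c,psi))
```

```text
[0.4301 0.0692 0.115 ] [ 0.4287 -0.0193  0.115 ] [0.4294 0.025  0.115 ] 89.07480934962793 0.0885368201780304
stand 88.76749987518623 88.92095043156691
(array([ 0.2492, -0.0078,  0.3252,  0.0026]), 'yaw 1.5712', 'j6 -0.33->0.00')
```

>>> send_rows:
  increments:
    - [0.12,-0.008,0.1,0.003,-0.3]
    - [0.249,-0.008,0.25,0.003,-0.3]
    - [0.249,-0.008,0.32,0.003,-0.3]
    - [0.249,-0.008,0.32,0.003,-0.3]
    - [0.249,-0.008,0.42,0.003,-0.3]
    - [0.249,-0.008,0.5,0.003,-0.3]
    - [0.249,-0.008,0.5,0.003,-0.3]
    - [0.249,-0.008,0.5,0.003,-0.3]

```text
time: 6.98
eef_pos: [0.4278, 0.0245, 0.0786]
eef_rot: [0.714, 0.7, -0.001, -0.002]
contact_force: [0.2, 0.7, 0.8]
opening: 0.648
gripper_force: 0.0
```

Run:
```python
from h import *
print(get_state()["eef_pos"],get_state()["contact_force"],move((.4294,.025,.08),np.radians(89.0)))
```

```text
[0.42784884 0.02445688 0.07864146] [0.22828748 0.73037658 0.78639004] (array([ 0.0014,  0.0038, -0.0034, -0.0006]), 'yaw 1.5498', 'j6 -0.08->0.00')
```

>>> send_rows:
  increments:
    - [0.001,0.003,-0.003,0,0.2]
    - [0.001,0.003,-0.003,0,1]
    - [0.001,0.003,-0.003,0,1]
    - [0.001,0.003,-0.003,0,1]
    - [0.001,0.003,-0.003,0,1]
    - [0.001,0.003,-0.003,0,1]
    - [0.001,0.003,-0.003,0,1]
    - [0.001,0.003,-0.003,0,1]
    - [0.001,0.003,-0.003,0,1]
  newtons: 30

```text
time: 7.73
eef_pos: [0.4298, 0.0258, 0.081]
eef_rot: [0.714, 0.7, 0.0, 0.0]
contact_force: [-0.9, -0.3, 4.9]
opening: 0.115
gripper_force: 30.0
```

>>> send_rows:
  increments:
    - [0,0,-0.05,0,1]
    - [0,0,-0.1,0,1]
    - [0,0,-0.15,0,1]
    - [0,0,-0.2,0,1]
    - [0,0,-0.25,0,1]
    - [0,0,-0.25,0,1]
    - [0,0,-0.25,0,1]

```text
time: 8.32
eef_pos: [0.4303, 0.0258, 0.1811]
eef_rot: [0.714, 0.7, 0.001, 0.001]
contact_force: [-0.9, 0.5, -2.0]
opening: 0.115
gripper_force: 30.0
```

Run:
```python
from h import *
np.set_printoptions(precision=4,suppress=True)
s=get_state();print(s["eef_pos"],s["contact_force"],s["moment"],s["opening"],move((.53,-.332,.19),np.radians(48.55)))
w=vision.capture("side"); cv2.imwrite("pics/s5.png",cv2.resize(w["pixels"][40:260,150:450,::-1],None,fx=2,fy=2))
```

```text
[0.4303 0.0258 0.1811] [-0.9455  0.5305 -1.9894] [-0.0664 -0.0548  0.0249] 0.11458184510469217 (array([-0.8895,  0.2663, -0.0221,  0.1121]), 'yaw 1.5517', 'j6 -0.08->0.00')
```

View pics/s5.png

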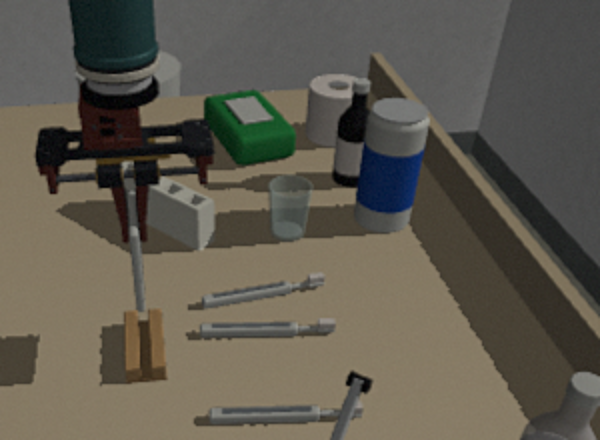

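>>> send_rows:
  increments:
    - [-0.2,0.06,-0.03,0.02,1]
    - [-0.3,0.09,-0.03,0.04,1]
    - [-0.4,0.12,-0.03,0.06,1]
    - [-0.5,0.15,-0.03,0.08,1]
    - [-0.6,0.18,-0.03,0.1,1]
    - [-0.7,0.21,-0.03,0.112,1]
    - [-0.8,0.24,-0.03,0.112,1]
    - [-0.888,0.267,-0.022,0.112,1]
    - [-0.888,0.267,-0.022,0.112,1]
    - [-0.888,0.267,-0.022,0.112,1]

```text
time: 9.2
eef_pos: [0.5309, -0.3385, 0.1868]
eef_rot: [0.912, 0.41, -0.001, 0.001]
contact_force: [1.6, -0.8, -1.6]
opening: 0.115
gripper_force: 30.0
```

>>> send_rows:
  increments:
    - [0,0,0,0,1]
    - [0,0,0,0,1]
    - [0,0,0,0,1]
    - [0,0,0,0,1]

```text
time: 9.53
eef_pos: [0.5291, -0.3297, 0.189]
eef_rot: [0.911, 0.412, -0.0, -0.001]
contact_force: [0.5, -0.1, -2.2]
opening: 0.113
gripper_force: 30.0
```

Run:
```python
from h import *
np.set_printoptions(precision=4,suppress=True)
s=get_state();print(s["eef_pos"],s["contact_force"],s["opening"],move((.5305,-.3313,.132),np.radians(48.55)))
```

```text
[ 0.5291 -0.3297  0.189 ] [ 0.5079 -0.1342 -2.1782] 0.11329875017749191 (array([-0.0008,  0.0053,  0.1425,  0.0003]), 'yaw 0.8491', 'j6 0.05->0.00')
```

Lower to just above the mouth, then check the alignment.

>>> send_rows:
  increments:
    - [0,0.005,0.05,0,1]
    - [-0.001,0.005,0.1,0,1]
    - [-0.001,0.005,0.14,0,1]
    - [-0.001,0.005,0.14,0,1]
    - [-0.001,0.005,0.14,0,1]
    - [-0.001,0.005,0.14,0,1]

```text
time: 10.03
eef_pos: [0.5315, -0.3328, 0.1347]
eef_rot: [0.911, 0.412, 0.0, 0.001]
contact_force: [0.1, 0.2, -1.4]
opening: 0.111
gripper_force: 30.0
```

Run:
```python
from h import *
np.set_printoptions(precision=4,suppress=True)
s=get_state();print(s["eef_pos"],s["contact_force"],s["opening"],move((.5305,-.3313,.12),np.radians(48.55)))
w=vision.capture("side"); u,v=map(int,proj(w,(.53,-.332,.07))); print(u,v)
y0=min(284,v-50)
a=cv2.resize(w["pixels"][y0:y0+100,u-50:u+50,::-1],(400,400),interpolation=cv2.INTER_CUBIC)
w=vision.capture("scene"); u,v=map(int,proj(w,(.53,-.332,.07)));print(u,v)
b=cv2.resize(w["pixels"][v-50:v+50,u-50:u+50,::-1],(400,400),interpolation=cv2.INTER_CUBIC)
cv2.imwrite("pics/s6.png",np.hstack([a,b]))
```

```text
[ 0.5315 -0.3328  0.1347] [ 0.1467  0.2233 -1.3834] 0.11128477397636981 (array([ 0.0011, -0.0043,  0.0367,  0.0002]), 'yaw 0.8487', 'j6 0.05->0.00')
290 321
120 197
```

View pics/s6.png

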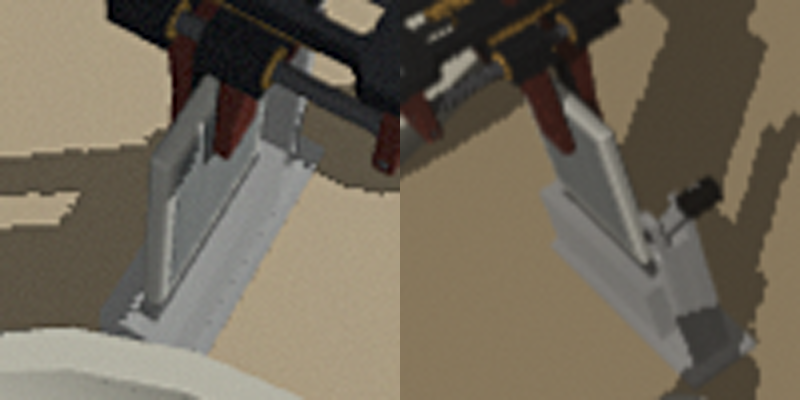

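>>> send_rows:
  increments:
    - [0,-0.003,0.01,0,1]
    - [0,-0.003,0.02,0,1]
    - [0,-0.003,0.027,0,1]
    - [0,-0.003,0.032,0,1]
    - [0,-0.003,0.037,0,1]
    - [0,-0.003,0.037,0,1]

```text
time: 10.63
eef_pos: [0.5297, -0.332, 0.1182]
eef_rot: [0.911, 0.411, -0.0, -0.0]
contact_force: [0.3, 0.1, -1.0]
opening: 0.113
gripper_force: 30.0
```

Run:
```python
from h import *
np.set_printoptions(precision=4,suppress=True)
s=get_state();print(s["eef_pos"],s["contact_force"],s["moment"],s["opening"],move((.5305,-.3313,.081),np.radians(48.55)))
```

```text
[ 0.5297 -0.332   0.1182] [ 0.3133  0.0596 -1.0113] [ 0.0054  0.0143 -0.0058] 0.11314800691876799 (array([0.0027, 0.0002, 0.0929, 0.0001]), 'yaw 0.8478', 'j6 0.05->0.00')
```

>>> send_rows:
  increments:
    - [0.002,0,0.015,0,1]
    - [0.002,0,0.03,0,1]
    - [0.002,0,0.045,0,1]
    - [0.002,0,0.06,0,1]
    - [0.002,0,0.07,0,1]
    - [0.002,0,0.08,0,1]
    - [0.002,0,0.087,0,1]
    - [0.002,0,0.092,0,1]
    - [0.002,0,0.093,0,1]
    - [0.002,0,0.093,0,1]

```text
time: 11.47
eef_pos: [0.5306, -0.3316, 0.0816]
eef_rot: [0.911, 0.411, -0.0, -0.0]
contact_force: [-0.2, -0.3, -0.9]
opening: 0.113
gripper_force: 30.0
```

>>> send_rows:
  increments:
    - [0,0,0.003,0,1]
    - [0,0,0.003,0,1]
    - [0,0,0.003,0,0.6]
    - [0,0,0.003,0,0.2]
    - [0,0,0.003,0,-0.2]
    - [0,0,0.003,0,-0.3]
    - [0,0,0.003,0,-0.3]

```text
time: 12.05
eef_pos: [0.5306, -0.3316, 0.0804]
eef_rot: [0.911, 0.411, 0.0, -0.0]
contact_force: [-0.5, -0.1, 0.3]
opening: 0.454
gripper_force: 0.0
```

>>> send_rows:
  increments:
    - [0,0,-0.08,0,-0.3]
    - [0,0,-0.16,0,-0.3]
    - [0,0,-0.24,0,-0.3]
    - [0,0,-0.32,0,-0.3]
    - [0,0,-0.4,0,-0.3]
    - [0,0,-0.4,0,-0.3]
    - [0,0,-0.4,0,-0.3]

```text
time: 12.63
eef_pos: [0.5318, -0.3326, 0.2428]
eef_rot: [0.911, 0.411, 0.001, 0.002]
contact_force: [0.2, -0.2, -0.5]
opening: 0.649
gripper_force: 0.0
```

Run:
```python
from h import *
np.set_printoptions(precision=4,suppress=True)
print(get_state()["eef_pos"],yaw())
R=[]
P0=(.6141,-.2368,.188)
for n in ("scene","side"):
    c=vision.capture(n); u,v=map(int,proj(c,P0)); x0,y0=u-14,v-14
    g=c["pixels"][y0:y0+28,x0:x0+28].astype(int); m=(g.sum(2)<110).astype(np.uint8)
    k,l,st,ce=cv2.connectedComponentsWithStats(m); i=1+np.argmax(st[1:,4]); print(n,u,v,st[1:],ce[i]+[x0,y0])
    R.append(ray(c,ce[i]+[x0,y0]))
p,e=tri(*R); print("grip",p,e)
p[2]=.22; print(move(p,np.radians(48.5)))
w=vision.capture("wrist"); cv2.imwrite("pics/w7.png",w["pixels"][:,:,::-1])
```

```text
[ 0.5318 -0.3326  0.2428] 0.8478997770114218
scene 143 195 [[11 10 10 10 60]] [144.65   195.9333]
side 329 230 [[  0   0  28  28 726]] [328.3554 229.0193]
grip [ 0.6139 -0.2337  0.1868] 0.002412033783954901
(array([ 0.3215, -0.004 ,  0.0488,  0.0002]), 'yaw 0.8479', 'j6 0.05->0.00')
```

View pics/w7.png

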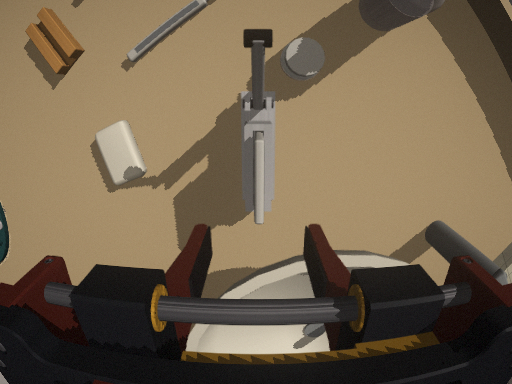

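>>> send_rows:
  increments:
    - [0.1,-0.001,0,0,-0.3]
    - [0.2,-0.004,0,0,-0.3]
    - [0.317,-0.004,0.02,0,-0.3]
    - [0.317,-0.004,0.05,0,-0.3]
    - [0.317,-0.004,0.1,0,-0.3]
    - [0.317,-0.004,0.15,0,-0.3]
    - [0.317,-0.004,0.184,0,-0.3]
    - [0.317,-0.004,0.184,0,-0.3]
    - [0.317,-0.004,0.184,0,-0.3]

```text
time: 13.53
eef_pos: [0.6117, -0.2349, 0.1645]
eef_rot: [0.911, 0.411, -0.002, -0.002]
contact_force: [-0.2, 0.2, 0.8]
opening: 0.652
gripper_force: 0.0
```

Run:
```python
from h import *
np.set_printoptions(precision=4,suppress=True)
print(get_state()["eef_pos"],get_state()["contact_force"],move((.6141,-.2368,.169),np.radians(48.5)))
w=vision.capture("wrist"); cv2.imwrite("pics/w8.png",w["pixels"][150:350,150:350,::-1])
g=w["pixels"].astype(int)
```

```text
[ 0.6117 -0.2349  0.1645] [-0.2119  0.2057  0.7916] (array([ 0.0005,  0.0076, -0.0112,  0.0002]), 'yaw 0.8479', 'j6 0.25->0.00')
```

View pics/w8.png

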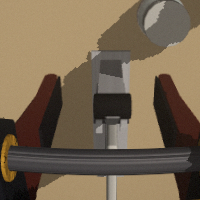

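>>> send_rows:
  increments:
    - [0,0.005,-0.01,0,-0.3]
    - [0,0.005,-0.01,0,1]
    - [0,0.005,-0.01,0,1]
    - [0,0.005,-0.01,0,1]
    - [0,0.005,-0.01,0,1]
    - [0,0.005,-0.01,0,1]
    - [0,0.005,-0.01,0,1]
    - [0,0.005,-0.01,0,1]
  newtons: 10

```text
time: 14.25
eef_pos: [0.6141, -0.2362, 0.1709]
eef_rot: [0.911, 0.411, -0.0, -0.001]
contact_force: [-1.4, 2.2, 2.2]
opening: 0.227
gripper_force: 10.0
```

>>> send_rows:
  increments:
    - [-0.034,0,-0.02,0,1]
    - [-0.072,0,-0.033,0,1]
    - [-0.112,0,-0.038,0,1]
    - [-0.152,0,-0.035,0,1]
    - [-0.19,0,-0.025,0,1]
    - [-0.226,0,-0.007,0,1]
    - [-0.257,0,0.018,0,1]
    - [-0.283,0,0.049,0,1]
    - [-0.302,0,0.084,0,1]
    - [-0.314,0,0.122,0,1]

```text
time: 15.08
eef_pos: [0.5288, -0.3331, 0.1215]
eef_rot: [0.912, 0.411, -0.001, -0.0]
contact_force: [-2.6, 1.5, 1.3]
opening: 0.229
gripper_force: 10.0
```

>>> send_rows:
  increments:
    - [-0.002,0,0.015,0,1]
    - [-0.004,0,0.03,0,1]
    - [-0.004,0,0.038,0,1]
    - [-0.004,0,0.038,0,1]
    - [-0.004,0,0.038,0,1]

```text
time: 15.5
eef_pos: [0.5283, -0.3336, 0.1062]
eef_rot: [0.911, 0.411, -0.002, -0.0]
contact_force: [-6.0, -3.8, -1.0]
opening: 0.225
gripper_force: 10.0
```

>>> send_rows:
  increments:
    - [0,0,0,0,0.5]
    - [0,0,0,0,0]
    - [0,0,0,0,-0.3]
    - [0,0,0,0,-0.3]
    - [0,0,-0.08,0,-0.3]
    - [0,0,-0.18,0,-0.3]
    - [0,0,-0.28,0,-0.3]
    - [0,0,-0.38,0,-0.3]
    - [0,0,-0.38,0,-0.3]

```text
time: 16.25
eef_pos: [0.5349, -0.3352, 0.2683]
eef_rot: [0.911, 0.412, 0.004, 0.007]
contact_force: [0.7, 0.2, 0.6]
opening: 0.653
gripper_force: 0.0
```

```bash
cat > br.py <<'E'
from h import *
np.set_printoptions(precision=4,suppress=True)
def brushes(c,zz=.014):
    """elongated pale things on the counter in the scene view: foot->head"""
    hsv=cv2.cvtColor(c["pixels"],cv2.COLOR_RGB2HSV); m=((hsv[...,1]<60)&(hsv[...,2]>80)).astype(np.uint8)
    m=cv2.morphologyEx(m,cv2.MORPH_CLOSE,np.ones((3,3),np.uint8))
    cn,_=cv2.findContours(m,cv2.RETR_EXTERNAL,cv2.CHAIN_APPROX_NONE); out=[]
    for k in cn:
        if cv2.contourArea(k)<100: continue
        q=np.array([plane(c,p[0],zz)[:2] for p in k],np.float32)
        (cx,cy),(w,h),a=cv2.minAreaRect(q)
        if .12<max(w,h)<.22 and min(w,h)<.04 and .4<cx<.8:
            l=cv2.fitLine(q,cv2.DIST_HUBER,0,.01,.01).ravel(); d=l[:2]*np.sign(l[0]); t=(q-l[2:])@d
            out.append((l[2:]+d*t.min(),l[2:]+d*t.max(),np.degrees(np.arctan2(d[1],d[0])),max(w,h),min(w,h)))
    return sorted(out,key=lambda o:o[0][1])
E
python3 - <<'E'
from br import *
print(get_state()["eef_pos"],yaw())
s=vision.capture("scene")
for b in brushes(s): print(*b)
# keeper grip
u,v=map(int,proj(s,(.53,-.332,.123))); g=s["pixels"][v-12:v+12,u-12:u+12].astype(int).sum(2)
ys,xs=np.nonzero(g<110); print("grip px",len(xs),xs.mean()+u-12,ys.mean()+v-12,(u,v),plane(s,(xs.mean()+u-12,ys.mean()+v-12),.123))
E
```

```text
[ 0.5349 -0.3352  0.2683] 0.8482683068629915
[ 0.4961 -0.1019] [ 0.6791 -0.1224] -6.3962317 0.1840852051973343 0.01608257181942463
[0.5034 0.0459] [0.6867 0.0245] -6.661341 0.18454301357269287 0.016063442453742027
[0.515  0.1018] [0.6956 0.1243] 7.0977817 0.1820068210363388 0.017012614756822586
grip px 35 115.05714285714285 181.85714285714286 (115, 182) [ 0.5273 -0.3331  0.123 ]
```

Run:
```python
from br import *
print(move((.55,.23,.26),np.radians(130)))
```

```text
(array([ 1.0851, -0.9024,  0.0114, -0.2261]), 'yaw 0.8483', 'j6 0.05->0.00')
```

>>> send_rows:
  increments:
    - [1,-0.84,0,-0.21,-0.3]
    - [1,-0.84,0,-0.21,-0.3]
    - [1,-0.84,0,-0.21,-0.3]
    - [1,-0.84,0,-0.21,-0.3]
    - [1,-0.84,0,-0.21,-0.3]
    - [1,-0.84,0,-0.21,-0.3]
    - [1,-0.84,0,-0.21,-0.3]
    - [1,-0.84,0,-0.21,-0.3]
    - [1,-0.84,0,-0.21,-0.3]
    - [1,-0.84,0,-0.21,-0.3]

```text
time: 17.13
eef_pos: [0.5398, 0.0865, 0.2577]
eef_rot: [0.496, 0.868, -0.0, -0.001]
contact_force: [1.1, -0.3, -0.7]
opening: 0.645
gripper_force: 0.0
```

>>> send_rows:
  increments:
    - [0,0,0,0,-0.3]
    - [0,0,0,0,-0.3]
    - [0,0,0,0,-0.3]
    - [0,0,0,0,-0.3]
    - [0,0,0,0,-0.3]
    - [0,0,0,0,-0.3]

```text
time: 17.63
eef_pos: [0.5408, 0.0829, 0.2587]
eef_rot: [0.5, 0.866, -0.0, -0.0]
contact_force: [-0.3, 0.2, 0.4]
opening: 0.654
gripper_force: 0.0
```

Run:
```python
from br import *
s=get_state();print(s["eef_pos"],np.degrees(yaw()),s["joints"])
w=vision.capture("wrist"); np.savez("w9.npz",**w)
C=[(.5288,.2628),(.4947,.2994),(.4673,.3362),(.4326,.3769)]
print([proj(w,(*c,.075),True) for c in C])
g=cv2.cvtColor(w["pixels"],cv2.COLOR_RGB2GRAY)
for T in (110,130,150):
    m=(g>T).astype(np.uint8); cn,hi=cv2.findContours(m,cv2.RETR_CCOMP,cv2.CHAIN_APPROX_NONE)
    for k,h in zip(cn,hi[0]):
        a=cv2.contourArea(k)
        if h[3]>=0 and 40<a<900:
            q=np.array([plane(w,p[0],.075,True)[:2] for p in k],np.float32); r=cv2.minAreaRect(q)
            if .3<r[0][0]<.65 and .2<r[0][1]<.45: print(T,a,np.array(r[0]),np.array(r[1]),r[2])
```

```text
[0.5408 0.0829 0.2587] 120.05153966525549 [ 0.0259  0.2511  1.5759 -0.0001  1.3148 -0.4986]
[(np.float64(326.726666114247), np.float64(35.81434000787098)), (np.float64(316.67662209241803), np.float64(-2.977360141998105)), (np.float64(311.1831601966813), np.float64(-36.097831605375404)), (np.float64(301.76785553407575), np.float64(-70.61397488562051))]
110 337.0 [0.5239 0.2619] [0.0261 0.0252] 44.16807174682617
130 399.0 [0.5236 0.2618] [0.0261 0.0258] 41.555015563964844
150 57.0 [0.6169 0.2126] [0.0145 0.0098] 33.95737838745117
150 42.0 [0.515 0.203] [0.0115 0.0095] 30.31990623474121
150 424.0 [0.5235 0.2619] [0.0267 0.0263] 40.79694747924805
```

Run:
```python
from br import *
print(move((.55,.22,.26),np.radians(131)))
```

```text
(array([ 0.2849,  0.1913, -0.0031, -0.0304]), 'yaw 2.0955', 'j6 -0.50->0.00')
```

>>> send_rows:
  increments:
    - [0.285,0.191,0,-0.03,-0.3]
    - [0.285,0.191,0,-0.03,-0.3]
    - [0.285,0.191,0,-0.03,-0.3]
    - [0.285,0.191,0,-0.03,-0.3]
    - [0.285,0.191,0,-0.03,-0.3]
    - [0.285,0.191,0,-0.03,-0.3]
    - [0.285,0.191,0,-0.03,-0.3]
    - [0.285,0.191,0,-0.03,-0.3]

```text
time: 18.35
eef_pos: [0.5494, 0.2196, 0.2588]
eef_rot: [0.416, 0.91, -0.0, -0.0]
contact_force: [-0.1, -0.2, 0.4]
opening: 0.648
gripper_force: 0.0
```

Run:
```python
from br import *
s=get_state();print(s["eef_pos"],np.degrees(yaw()))
w=vision.capture("wrist"); np.savez("w9.npz",**w)
g=cv2.cvtColor(w["pixels"],cv2.COLOR_RGB2GRAY)
for T in (110,130,150):
    m=(g>T).astype(np.uint8); cn,hi=cv2.findContours(m,cv2.RETR_CCOMP,cv2.CHAIN_APPROX_NONE)
    for k,h in zip(cn,hi[0]):
        a=cv2.contourArea(k)
        if h[3]>=0 and 150<a<1500:
            q=np.array([plane(w,p[0],.075,True)[:2] for p in k],np.float32); r=cv2.minAreaRect(q)
            if .3<r[0][0]<.65 and .2<r[0][1]<.45: print(T,a,np.array(r[0]),np.array(r[1]),r[2])
```

```text
[0.5494 0.2196 0.2588] 130.89520587105548
110 176.5 [0.5237 0.2618] [0.0234 0.0235] 41.434722900390625
110 151.0 [0.493  0.3055] [0.0192 0.0318] 87.21403503417969
110 232.0 [0.4609 0.335 ] [0.0239 0.0241] 40.8873176574707
130 397.0 [0.5229 0.2618] [0.0245 0.0247] 41.44233703613281
130 239.0 [0.4918 0.2984] [0.0252 0.0245] 41.20700454711914
130 279.0 [0.4605 0.3345] [0.0252 0.0241] 41.298702239990234
150 439.0 [0.5234 0.2623] [0.0257 0.0247] 41.160457611083984
150 459.5 [0.4922 0.298 ] [0.0252 0.0257] 41.20700454711914
150 440.5 [0.4605 0.3346] [0.026  0.0254] 38.031646728515625
```

Run:
```python
from br import *
for b in brushes(vision.capture("scene")): print(*b)
print(move((.6787,.1224,.08),np.radians(187.1)))
```

```text
[ 0.4962 -0.1018] [ 0.6791 -0.1223] -6.3909636 0.1840852051973343 0.016944676637649536
[0.5034 0.046 ] [0.6867 0.0246] -6.66631 0.1845588982105255 0.015934530645608902
[0.515  0.1018] [0.6957 0.1243] 7.099155 0.1821279525756836 0.017104769125580788
(array([-0.3956,  0.0847,  0.4473, -0.1561]), 'yaw 2.2845', 'j6 -0.45->0.00')
```

>>> send_rows:
  increments:
    - [-0.396,0.085,0,-0.156,-0.3]
    - [-0.396,0.085,0,-0.156,-0.3]
    - [-0.396,0.085,0,-0.156,-0.3]
    - [-0.396,0.085,0,-0.156,-0.3]
    - [-0.396,0.085,0,-0.156,-0.3]
    - [-0.396,0.085,0.1,-0.156,-0.3]
    - [-0.396,0.085,0.2,-0.156,-0.3]
    - [-0.396,0.085,0.3,-0.156,-0.5]
    - [-0.396,0.085,0.4,-0.156,-0.5]
    - [-0.396,0.085,0.4,-0.156,-0.5]

```text
time: 19.28
eef_pos: [0.6726, 0.1224, 0.0905]
eef_rot: [-0.062, 0.998, -0.0, -0.007]
contact_force: [-2.2, -0.9, -0.7]
opening: 0.746
gripper_force: 0.0
```

>>> send_rows:
  increments:
    - [0,0,0,0,-0.5]
    - [0,0,0,0,-0.5]
    - [0,0,0,0,-0.5]

```text
time: 19.53
eef_pos: [0.6815, 0.124, 0.1023]
eef_rot: [-0.062, 0.998, 0.0, 0.003]
contact_force: [0.7, -0.5, -0.5]
opening: 0.753
gripper_force: 0.0
```

Run:
```python
from br import *
print(get_state()["eef_pos"],np.degrees(yaw()));print(move((.6787,.1224,.006),np.radians(187.1)))
w=vision.capture("wrist"); cv2.imwrite("pics/w10.png",w["pixels"][:,:,::-1])
# brush head line via wrist: pale pixels near expected
print([proj(w,(*(np.array([.515,.1018])+t*np.array([.9923,.1236])),.012),True) for t in (0,.09,.13,.165,.18)])
```

```text
[0.6815 0.124  0.1023] 187.1222701822308
(array([ 0.0075, -0.0031,  0.2408,  0.0001]), 'yaw 3.2659', 'j6 -1.61->0.00')
[(np.float64(256.35889431133734), np.float64(3.0023792295417877)), (np.float64(256.2459270675168), np.float64(105.87036694243659)), (np.float64(256.22544936469575), np.float64(152.43347702200634)), (np.float64(256.22233117976396), np.float64(191.13893922112837)), (np.float64(256.2246377579557), np.float64(206.84868101521567))]
```

>>> send_rows:
  increments:
    - [0.004,-0.001,0.06,0,-0.5]
    - [0.006,-0.002,0.12,0,-0.5]
    - [0.006,-0.002,0.17,0,-0.5]
    - [0.006,-0.002,0.2,0,-0.5]
    - [0.006,-0.002,0.22,0,-0.5]
    - [0.006,-0.002,0.23,0,-0.5]
    - [0.006,-0.002,0.237,0,-0.5]
    - [0.006,-0.002,0.24,0,-0.5]
    - [0.006,-0.002,0.24,0,-0.5]

```text
time: 20.33
eef_pos: [0.6774, 0.1231, 0.0036]
eef_rot: [-0.062, 0.998, 0.0, 0.001]
contact_force: [0.6, -0.5, 0.1]
opening: 0.747
gripper_force: 0.0
```

>>> send_rows:
  increments:
    - [0,0,0,0,0]
    - [0,0,0,0,1]
    - [0,0,0,0,1]
    - [0,0,0,0,1]
    - [0,0,0,0,1]
    - [0,0,0,0,1]
    - [0,0,0,0,1]
    - [0,0,0,0,1]
    - [0,0,0,0,1]
    - [0,0,0,0,1]
  newtons: 4

```text
time: 21.17
eef_pos: [0.6767, 0.123, 0.0028]
eef_rot: [-0.062, 0.998, 0.0, -0.0]
contact_force: [-0.4, 0.5, 0.1]
opening: 0.148
gripper_force: 4.0
```

>>> send_rows:
  increments:
    - [0.003,0,-0.05,0,1]
    - [0.015,0,-0.1,0,1]
    - [0.03,0,-0.15,0,1]
    - [0.055,0,-0.2,0,1]
    - [0.085,0,-0.25,0,1]
    - [0.13,0,-0.3,0,1]
    - [0.18,0,-0.36,0,1]
    - [0.25,0,-0.42,0,1]
    - [0.3,0,-0.49,0,1]
    - [0.3,0,-0.55,0,1]

```text
time: 22.0
eef_pos: [0.5528, 0.1077, 0.2239]
eef_rot: [-0.063, 0.998, 0.0, -0.002]
contact_force: [0.2, -0.3, -0.6]
opening: 0.15
gripper_force: 4.0
```

>>> send_rows:
  increments:
    - [0,0,0,0,1]
    - [0,0,0,0,1]
    - [0,0,0,0,1]
    - [0,0,0,0,1]
    - [0,0,0,0,1]
    - [0,0,0,0,1]

```text
time: 22.5
eef_pos: [0.5572, 0.108, 0.2214]
eef_rot: [-0.062, 0.998, 0.0, -0.001]
contact_force: [0.6, 0.4, -0.6]
opening: 0.148
gripper_force: 4.0
```

Run:
```python
from br import *
s=get_state();print(s["eef_pos"],s["opening"],np.degrees(yaw()))
for n in ("side",):
    c=vision.capture(n); p=s["eef_pos"]; u,v=map(int,proj(c,p)); print(u,v,proj(c,p-[0,0,.16]))
    a=c["pixels"][max(0,v-60):v+140,u-100:u+100,::-1]
c=vision.capture("wrist"); b=c["pixels"][60:300,150:350,::-1]
cv2.imwrite("pics/c11.png",np.hstack([cv2.resize(a,(400,400)),cv2.resize(b,(333,400))]))
```

```text
[0.5572 0.108  0.2214] 0.14813920095777042 187.1572497706069
267 119 (np.float64(266.6219911385113), np.float64(172.39989593156062))
```

View pics/c11.png

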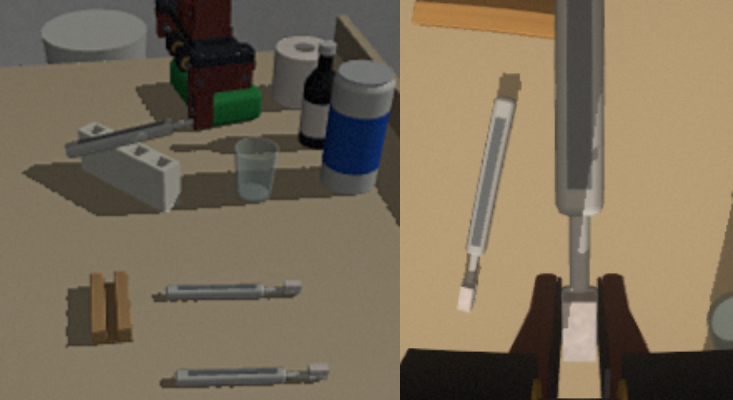

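>>> send_rows:
  increments:
    - [0,0,0,0,1]
    - [0,0,-0.1,0,1]
    - [0,0,0,0,1]
    - [0,0,-0.1,0,1]
    - [0,0,0,0,1]
    - [0,0,-0.1,0,1]
    - [0,0,0,0,1]
    - [0,0,-0.1,0,1]
    - [0,0,-0.1,0,1]
    - [0,0,-0.1,0,1]
  newtons: 3

```text
time: 23.43
eef_pos: [0.5584, 0.1081, 0.2635]
eef_rot: [-0.062, 0.998, 0.0, 0.001]
contact_force: [-0.0, -0.5, -0.4]
opening: 0.147
gripper_force: 3.0
```

```bash
cat > tilt.py <<'E'
from br import *
def tilt(L=.165,h=.008):
    """droop of a held brush (deg below level, toward tool +x), from the handle's pale/dark outline in the wrist view"""
    s=get_state();w=vision.capture("wrist");a=yaw();x=np.array([np.cos(a),np.sin(a),0]);p=s["eef_pos"]+[0,0,h]
    hsv=cv2.cvtColor(w["pixels"],cv2.COLOR_RGB2HSV); m=(hsv[...,1]<60)
    r=[]
    for t in range(-20,111,5):
        q=np.radians(t); d=np.cos(q)*x-np.sin(q)*np.array([0,0,1])
        f=[np.mean([m[int(round(v)),int(round(u))] if 0<=v<384 and 0<=u<512 else 0 for u,v in [proj(w,p+d*l,True) for l in np.linspace(a0,b0,12)]]) for a0,b0 in((.055,L-.004),(L+.004,L+.02))]
        r.append((t,round(f[0],2),round(f[1],2),[int(k) for k in proj(w,p+d*L,True)]))
    return r,m,w
if __name__=="__main__":
    r,m,w=tilt()
    for k in r: print(*k)
    print(get_state()["eef_pos"],get_state()["opening"])
    for v in range(0,260,8): xs=np.nonzero(m[v,225:290])[0]+225; print(v,(xs.min(),xs.max(),len(xs)) if len(xs) else None,end="; ")
E
python3 tilt.py
```

```text
-20 0.08 0.0 [259, -87]
-15 0.0 0.0 [259, -77]
-10 0.0 0.0 [258, -66]
-5 0.0 0.0 [258, -55]
0 0.0 0.0 [258, -44]
5 0.0 0.0 [258, -33]
10 0.0 0.0 [258, -21]
15 0.0 0.0 [258, -9]
20 0.0 0.0 [258, 2]
25 0.0 0.0 [258, 14]
30 0.0 0.0 [258, 26]
35 0.0 0.0 [257, 38]
40 0.0 0.0 [257, 51]
45 0.0 0.0 [257, 63]
50 0.08 0.0 [257, 75]
55 0.08 0.0 [257, 88]
60 0.17 0.0 [257, 100]
65 0.25 0.0 [257, 113]
70 0.33 0.0 [257, 125]
75 0.42 0.0 [257, 138]
80 0.5 0.0 [257, 150]
85 0.75 0.0 [257, 163]
90 0.92 1.0 [257, 175]
95 1.0 1.0 [257, 188]
100 1.0 1.0 [257, 200]
105 1.0 1.0 [257, 213]
110 1.0 1.0 [257, 225]
[0.5585 0.108  0.2634] 0.14445392965065046
0 None; 8 None; 16 None; 24 None; 32 None; 40 None; 48 None; 56 None; 64 None; 72 None; 80 None; 88 None; 96 None; 104 None; 112 None; 120 None; 128 None; 136 None; 144 None; 152 None; 160 None; 168 None; 176 (np.int64(251), np.int64(264), 14); 184 (np.int64(250), np.int64(264), 14); 192 (np.int64(249), np.int64(265), 17); 200 (np.int64(249), np.int64(266), 18); 208 (np.int64(248), np.int64(266), 19); 216 (np.int64(247), np.int64(267), 21); 224 (np.int64(247), np.int64(267), 21); 232 (np.int64(249), np.int64(265), 17); 240 (np.int64(248), np.int64(266), 19); 248 (np.int64(247), np.int64(270), 23); 256 (np.int64(247), np.int64(272), 23);
```

Run:
```python
from br import *
print(move((.4607,.3345,.285),np.radians(131)))
```

```text
(array([ 0.172 ,  0.5922, -0.0539,  0.156 ]), 'yaw 3.2665', 'j6 -1.63->0.00')
```

>>> send_rows:
  increments:
    - [0,0,-0.03,0,1]
    - [0.01,0.03,-0.054,0.015,1]
    - [0.03,0.1,-0.054,0.03,1]
    - [0.05,0.17,-0.054,0.05,1]
    - [0.07,0.24,-0.054,0.07,1]
    - [0.09,0.31,-0.054,0.09,1]
    - [0.11,0.38,-0.054,0.105,1]
    - [0.13,0.45,-0.054,0.125,1]
    - [0.15,0.51,-0.054,0.14,1]
    - [0.165,0.565,-0.054,0.156,1]
  newtons: 8

```text
time: 24.32
eef_pos: [0.4634, 0.3257, 0.2849]
eef_rot: [0.417, 0.909, 0.001, 0.0]
contact_force: [0.2, 0.0, -0.5]
opening: 0.152
gripper_force: 8.0
```

>>> send_rows:
  increments:
    - [0.007,0.02,0,0,1]
    - [0.007,0.027,0,0,1]
    - [0.007,0.027,0,0,1]
    - [0.007,0.027,0,0,1]

```text
time: 24.65
eef_pos: [0.4711, 0.3324, 0.2844]
eef_rot: [0.414, 0.91, -0.0, 0.0]
contact_force: [0.3, 0.1, -0.6]
opening: 0.147
gripper_force: 8.0
```

Run:
```python
from tilt import *
s=get_state();print(s["eef_pos"],np.degrees(yaw()),s["opening"])
r,m,w=tilt()
print([x for x in r if x[0] in(80,85,90,95)])
for v in range(120,240,4): xs=np.nonzero(m[v,225:290])[0]+225; print(v,(xs.min(),xs.max()) if len(xs) else None,end="; ")
cv2.imwrite("pics/t.png",w["pixels"][:,:,::-1]); print(move((.4607,.3345,.24),np.radians(131)))
print("cell px",proj(w,(.4607,.3345,.075),True), w["pixels"][150:185:3,257].tolist())
```

```text
[0.4711 0.3324 0.2844] 131.0452814531583 0.14729475149990526
[(80, np.float64(1.0), np.float64(1.0), [257, 150]), (85, np.float64(1.0), np.float64(1.0), [257, 162]), (90, np.float64(1.0), np.float64(1.0), [257, 175]), (95, np.float64(1.0), np.float64(1.0), [257, 187])]
120 (np.int64(239), np.int64(267)); 124 (np.int64(239), np.int64(267)); 128 (np.int64(239), np.int64(267)); 132 (np.int64(239), np.int64(267)); 136 (np.int64(239), np.int64(267)); 140 (np.int64(239), np.int64(267)); 144 (np.int64(239), np.int64(267)); 148 (np.int64(239), np.int64(267)); 152 (np.int64(239), np.int64(267)); 156 (np.int64(239), np.int64(267)); 160 (np.int64(239), np.int64(267)); 164 (np.int64(239), np.int64(267)); 168 (np.int64(239), np.int64(266)); 172 (np.int64(239), np.int64(266)); 176 (np.int64(239), np.int64(266)); 180 (np.int64(239), np.int64(266)); 184 (np.int64(240), np.int64(266)); 188 (np.int64(240), np.int64(266)); 192 (np.int64(240), np.int64(266)); 196 (np.int64(240), np.int64(266)); 200 (np.int64(240), np.int64(266)); 204 (np.int64(240), np.int64(267)); 208 (np.int64(240), np.int64(267)); 212 (np.int64(240), np.int64(267)); 216 (np.int64(240), np.int64(268)); 220 (np.int64(240), np.int64(268)); 224 (np.int64(242), np.int64(268)); 228 (np.int64(246), np.int64(269)); 232 (np.int64(247), np.int64(266)); 236 (np.int64(247), np.int64(266)); (array([ 0.0212, -0.0156,  0.1109, -0.    ]), 'yaw 2.2864', 'j6 -0.22->0.00')
cell px (np.float64(252.64756627796118), np.float64(158.48146505537926)) [[147, 138, 121], [138, 129, 114], [139, 129, 115], [101, 94, 84], [100, 92, 80], [101, 95, 84], [92, 86, 76], [60, 59, 52], [63, 59, 54], [59, 56, 51], [62, 59, 55], [58, 53, 49]]
```

>>> send_rows:
  increments:
    - [0.021,-0.015,0,0,1]
    - [0.021,-0.015,0,0,1]
    - [0.021,-0.015,0.03,0,1]
    - [0.021,-0.015,0.06,0,1]
    - [0.021,-0.015,0.09,0,1]
    - [0.021,-0.015,0.12,0,1]
    - [0.021,-0.015,0.14,0,1]
    - [0.021,-0.015,0.16,0,1]
    - [0.021,-0.015,0.18,0,1]
    - [0.021,-0.015,0.18,0,1]

```text
time: 25.53
eef_pos: [0.4595, 0.3351, 0.211]
eef_rot: [0.415, 0.91, -0.001, -0.001]
contact_force: [-0.8, 0.9, -0.3]
opening: 0.139
gripper_force: 8.0
```

Run:
```python
from tilt import *
s=get_state();print(s["eef_pos"],s["contact_force"],s["moment"],np.degrees(yaw()),s["opening"]);print(move((.4607,.3345,.162),np.radians(131)))
```

```text
[0.4595 0.3351 0.211 ] [-0.8165  0.863  -0.3139] [-0.0236 -0.1348  0.0246] 130.99615086067308 0.13930926627585127
(array([-0.0031,  0.0014,  0.1225, -0.    ]), 'yaw 2.2863', 'j6 -0.21->0.00')
```

>>> send_rows:
  increments:
    - [-0.002,0.001,0.02,0,1]
    - [-0.002,0.001,0.04,0,1]
    - [-0.002,0.001,0.06,0,1]
    - [-0.002,0.001,0.08,0,1]
    - [-0.002,0.001,0.095,0,1]
    - [-0.002,0.001,0.11,0,1]
    - [-0.002,0.001,0.118,0,1]
    - [-0.002,0.001,0.118,0,1]

```text
time: 26.2
eef_pos: [0.4618, 0.3357, 0.1655]
eef_rot: [0.415, 0.91, 0.001, 0.0]
contact_force: [-0.3, -0.8, 2.4]
opening: 0.143
gripper_force: 8.0
```

Run:
```python
from tilt import *
s=get_state();print(s["eef_pos"],s["contact_force"],s["moment"],np.degrees(yaw()),s["opening"])
c=vision.capture("side"); hsv=cv2.cvtColor(c["pixels"],cv2.COLOR_RGB2HSV)
# column of the brush between block top and fingertips
for z in np.arange(.08,.17,.01):
    u,v=proj(c,(*s["eef_pos"][:2],z)); row=c["pixels"][int(round(v)),int(u)-8:int(u)+9].sum(1)//3; print(round(z,2),int(u),int(v),row.tolist())
```

```text
[0.4618 0.3357 0.1655] [-0.3297 -0.7734  2.3692] [-0.1107  0.0007 -0.0139] 131.00206802546975 0.14348057591753147
0.08 225 126 [141, 142, 143, 145, 142, 101, 62, 65, 80, 104, 110, 127, 137, 124, 107, 107, 110]
0.09 225 123 [76, 102, 134, 141, 133, 88, 60, 67, 82, 112, 109, 111, 107, 107, 110, 107, 111]
0.1 224 120 [128, 136, 118, 107, 109, 104, 74, 60, 67, 83, 114, 112, 112, 109, 109, 111, 109]
0.11 224 117 [109, 109, 110, 110, 111, 103, 69, 66, 68, 86, 116, 109, 113, 108, 107, 106, 109]
0.12 224 114 [110, 107, 106, 107, 109, 104, 62, 65, 66, 88, 109, 113, 110, 106, 106, 109, 110]
0.13 224 112 [107, 110, 108, 112, 107, 107, 84, 68, 80, 123, 152, 160, 103, 109, 108, 108, 109]
0.14 224 109 [106, 106, 107, 109, 109, 108, 105, 67, 74, 112, 114, 108, 109, 108, 107, 107, 108]
0.15 223 105 [106, 107, 107, 107, 107, 110, 110, 103, 76, 79, 117, 112, 104, 107, 109, 105, 107]
0.16 223 102 [110, 109, 107, 98, 67, 24, 11, 20, 47, 98, 120, 80, 109, 111, 109, 109, 105]
```

>>> send_rows:
  increments:
    - [0,0,0,0,0.5]
    - [0,0,0,0,0.2]
    - [0,0,0,0,0.2]
    - [0,0,0,0,0.2]
    - [0,0,-0.06,0,0.2]
    - [0,0,-0.15,0,0.2]
    - [0,0,-0.25,0,0.2]
    - [0,0,-0.35,0,0]
    - [0,0,-0.35,0,-0.3]

```text
time: 27.0
eef_pos: [0.4648, 0.3375, 0.3137]
eef_rot: [0.415, 0.91, 0.006, 0.004]
contact_force: [2.2, 1.1, 1.0]
opening: 0.511
gripper_force: 0.0
```

Run:
```python
from br import *
s=get_state();print(s["eef_pos"],s["contact_force"])
c=vision.capture("side")
for z in np.arange(.09,.22,.01):
    u,v=proj(c,(.4607,.3345,z)); row=c["pixels"][int(round(v)),int(u)-8:int(u)+9].sum(1)//3; print(round(z,2),row.tolist())
for b in brushes(vision.capture("scene")): print(*b)
```

```text
[0.4648 0.3375 0.3137] [2.1856 1.1176 0.9626]
0.09 [66, 71, 99, 131, 139, 129, 66, 59, 69, 91, 109, 108, 110, 107, 103, 108, 107]
0.1 [128, 132, 117, 104, 108, 101, 60, 64, 77, 96, 108, 111, 109, 105, 108, 107, 107]
0.11 [106, 106, 107, 107, 104, 84, 58, 65, 76, 100, 112, 111, 104, 103, 105, 109, 107]
0.12 [108, 104, 108, 109, 102, 72, 61, 66, 80, 105, 109, 107, 104, 106, 102, 107, 104]
0.13 [105, 105, 104, 106, 105, 105, 91, 82, 104, 114, 147, 157, 108, 103, 105, 105, 105]
0.14 [105, 105, 103, 104, 105, 108, 107, 100, 72, 95, 110, 104, 105, 104, 106, 107, 104]
0.15 [107, 107, 105, 103, 107, 106, 103, 77, 71, 100, 111, 104, 105, 106, 104, 103, 106]
0.16 [105, 106, 106, 107, 99, 90, 71, 78, 107, 112, 97, 106, 107, 104, 104, 105, 103]
0.17 [103, 104, 105, 105, 99, 83, 63, 54, 79, 116, 106, 110, 105, 103, 105, 103, 106]
0.18 [104, 103, 106, 105, 98, 67, 73, 89, 102, 132, 126, 108, 103, 105, 106, 101, 102]
0.19 [104, 102, 106, 103, 107, 102, 101, 107, 106, 103, 104, 100, 104, 105, 101, 104, 102]
0.2 [101, 103, 103, 104, 103, 111, 100, 105, 102, 104, 107, 104, 104, 102, 105, 104, 102]
0.21 [68, 69, 67, 71, 74, 75, 76, 78, 81, 82, 85, 86, 88, 90, 93, 93, 97]
[ 0.4961 -0.102 ] [ 0.6791 -0.1224] -6.3712325 0.18406137824058533 0.01600373163819313
[0.503  0.0461] [0.6867 0.0246] -6.6908875 0.18498440086841583 0.01607227511703968
```

Run:
```python
from br import *
print(move((.6669,.0269,.10),np.radians(173.3)))
```

```text
(array([-0.9188, -0.1203,  0.518 , -0.1175]), 'yaw 2.2864', 'j6 -0.21->0.00')
```

>>> send_rows:
  increments:
    - [-0.1,-0.013,0,-0.01,-0.3]
    - [-0.2,-0.026,0,-0.03,-0.3]
    - [-0.919,-0.12,0,-0.117,-0.3]
    - [-0.919,-0.12,0,-0.117,-0.3]
    - [-0.919,-0.12,0,-0.117,-0.3]
    - [-0.919,-0.12,0,-0.117,-0.3]
    - [-0.919,-0.12,0.1,-0.117,-0.3]
    - [-0.919,-0.12,0.2,-0.117,-0.5]
    - [-0.919,-0.12,0.3,-0.117,-0.5]
    - [-0.919,-0.12,0.4,-0.117,-0.5]

```text
time: 27.93
eef_pos: [0.6564, 0.0403, 0.1943]
eef_rot: [0.061, 0.998, -0.0, 0.001]
contact_force: [1.4, 0.3, -0.5]
opening: 0.753
gripper_force: 0.0
```

>>> send_rows:
  increments:
    - [0,0,0.02,0,-0.5]
    - [0,0,0.02,0,-0.5]
    - [0,0,0.02,0,-0.5]
    - [0,0,0.02,0,-0.5]

```text
time: 28.27
eef_pos: [0.6552, 0.0444, 0.1897]
eef_rot: [0.059, 0.998, 0.0, 0.001]
contact_force: [0.2, 0.1, -0.1]
opening: 0.749
gripper_force: 0.0
```

Run:
```python
from br import *
print(get_state()["eef_pos"],np.degrees(yaw()));print(move((.6669,.0269,.006),np.radians(173.3)))
for b in brushes(vision.capture("scene")): print(*b)
```

```text
[0.6552 0.0444 0.1897] 173.1828468904027
(array([-0.0341, -0.04  ,  0.4593, -0.0003]), 'yaw 3.0226', 'j6 -1.49->0.00')
[ 0.4962 -0.1015] [ 0.6791 -0.1223] -6.4750905 0.1841023862361908 0.01694476790726185
[0.503 0.046] [0.6867 0.0245] -6.6525264 0.1849815845489502 0.016063442453742027
```

>>> send_rows:
  increments:
    - [-0.034,-0.04,0.05,0,-0.5]
    - [-0.034,-0.04,0.13,0,-0.5]
    - [-0.034,-0.04,0.2,0,-0.5]
    - [-0.034,-0.04,0.26,0,-0.5]
    - [-0.034,-0.04,0.3,0,-0.5]
    - [-0.034,-0.04,0.33,0,-0.5]
    - [-0.034,-0.04,0.33,0,-0.5]
    - [-0.034,-0.04,0.33,0,-0.5]

```text
time: 28.98
eef_pos: [0.6671, 0.0264, 0.0573]
eef_rot: [0.06, 0.998, 0.0, 0.001]
contact_force: [0.2, -0.7, -0.1]
opening: 0.751
gripper_force: 0.0
```

Run:
```python
from br import *
print(get_state()["eef_pos"],np.degrees(yaw()));print(move((.6669,.0269,.005),np.radians(173.3)))
```

```text
[0.6671 0.0264 0.0573] 173.16911784168158
(array([ 0.0007,  0.0013,  0.1309, -0.0004]), 'yaw 3.0224', 'j6 -1.52->0.00')
```

>>> send_rows:
  increments:
    - [0,0.001,0.04,0,-0.5]
    - [0,0.001,0.08,0,-0.5]
    - [0,0.001,0.1,0,-0.5]
    - [0,0.001,0.12,0,-0.5]
    - [0,0.001,0.128,0,-0.5]
    - [0,0.001,0.13,0,-0.5]
    - [0,0.001,0.13,0,-0.5]

```text
time: 29.57
eef_pos: [0.6669, 0.0261, 0.0047]
eef_rot: [0.06, 0.998, 0.0, 0.0]
contact_force: [0.2, 0.2, 0.7]
opening: 0.75
gripper_force: 0.0
```

>>> send_rows:
  increments:
    - [0,0,0,0,0]
    - [0,0,0,0,1]
    - [0,0,0,0,1]
    - [0,0,0,0,1]
    - [0,0,0,0,1]
    - [0,0,0,0,1]
    - [0,0,0,0,1]
    - [0,0,0,0,1]
    - [0,0,0,0,1]
    - [0,0,0,0,1]
  newtons: 4

```text
time: 30.4
eef_pos: [0.6665, 0.0262, 0.0042]
eef_rot: [0.06, 0.998, 0.0, -0.0]
contact_force: [0.3, -0.2, -0.2]
opening: 0.149
gripper_force: 4.0
```

>>> send_rows:
  increments:
    - [0.003,0,-0.05,0,1]
    - [0.015,0,-0.1,0,1]
    - [0.03,0,-0.15,0,1]
    - [0.055,0,-0.2,0,1]
    - [0.085,0,-0.25,0,1]
    - [0.13,0,-0.3,0,1]
    - [0.18,0,-0.36,0,1]
    - [0.25,0,-0.42,0,1]
    - [0.3,0,-0.49,0,1]
    - [0.3,0,-0.55,0,1]

```text
time: 31.23
eef_pos: [0.5425, 0.0412, 0.2252]
eef_rot: [0.06, 0.998, 0.0, -0.002]
contact_force: [-0.2, -0.0, -0.3]
opening: 0.146
gripper_force: 4.0
```

>>> send_rows:
  increments:
    - [0,0,0,0,1]
    - [0,0,-0.1,0,1]
    - [0,0,0,0,1]
    - [0,0,-0.1,0,1]
    - [0,0,0,0,1]
    - [0,0,-0.1,0,1]
    - [0,0,0,0,1]
    - [0,0,-0.1,0,1]
    - [0,0,-0.1,0,1]
    - [0,0,-0.1,0,1]
  newtons: 3

```text
time: 32.07
eef_pos: [0.5481, 0.0404, 0.2641]
eef_rot: [0.06, 0.998, 0.0, 0.0]
contact_force: [-0.3, 0.7, -0.4]
opening: 0.15
gripper_force: 3.0
```

```bash
python3 tilt.py | sed -n '15,40p'
python3 - <<'E'
from br import *
print(move((.4921,.2983,.285),np.radians(131)))
E
```

```text
50 0.0 0.0 [257, 75]
55 0.08 0.0 [257, 88]
60 0.08 0.0 [257, 100]
65 0.17 0.0 [257, 113]
70 0.25 0.0 [257, 125]
75 0.33 0.0 [257, 138]
80 0.5 0.0 [257, 150]
85 0.58 0.0 [257, 163]
90 1.0 0.33 [257, 175]
95 1.0 1.0 [257, 188]
100 1.0 1.0 [257, 200]
105 1.0 1.0 [257, 213]
110 1.0 1.0 [257, 225]
[0.5482 0.0404 0.2642] 0.1486382510065052
0 None; 8 None; 16 None; 24 None; 32 None; 40 None; 48 None; 56 None; 64 None; 72 None; 80 None; 88 None; 96 None; 104 None; 112 None; 120 None; 128 None; 136 None; 144 None; 152 None; 160 None; 168 None; 176 (np.int64(251), np.int64(263), 12); 184 (np.int64(250), np.int64(264), 15); 192 (np.int64(250), np.int64(265), 15); 200 (np.int64(249), np.int64(265), 17); 208 (np.int64(248), np.int64(266), 19); 216 (np.int64(247), np.int64(267), 21); 224 (np.int64(247), np.int64(267), 21); 232 (np.int64(249), np.int64(270), 17); 240 (np.int64(249), np.int64(266), 18); 248 (np.int64(247), np.int64(267), 21); 256 (np.int64(245), np.int64(268), 23); (array([ 0.2166,  0.6233, -0.0521,  0.117 ]), 'yaw 3.0214', 'j6 -1.50->0.00')
```

>>> send_rows:
  increments:
    - [0,0,-0.03,0,1]
    - [0.01,0.03,-0.052,0.015,1]
    - [0.035,0.1,-0.052,0.03,1]
    - [0.06,0.17,-0.052,0.05,1]
    - [0.085,0.24,-0.052,0.07,1]
    - [0.11,0.31,-0.052,0.085,1]
    - [0.135,0.39,-0.052,0.1,1]
    - [0.16,0.46,-0.052,0.117,1]
    - [0.185,0.53,-0.052,0.117,1]
    - [0.2,0.58,-0.052,0.117,1]
  newtons: 8

```text
time: 32.95
eef_pos: [0.4953, 0.283, 0.2851]
eef_rot: [0.414, 0.91, 0.001, 0.0]
contact_force: [0.2, 0.5, -0.6]
opening: 0.146
gripper_force: 8.0
```

>>> send_rows:
  increments:
    - [0.027,0.02,0,0,1]
    - [0.03,0.035,0,0,1]
    - [0.03,0.035,0,0,1]
    - [0.03,0.035,0,0,1]
    - [0.03,0.035,0,0,1]

```text
time: 33.37
eef_pos: [0.4989, 0.2974, 0.2849]
eef_rot: [0.415, 0.91, -0.0, 0.0]
contact_force: [-0.1, 0.9, -0.6]
opening: 0.143
gripper_force: 8.0
```

Run:
```python
from br import *
s=get_state();print(s["eef_pos"],np.degrees(yaw()),s["opening"]);print(move((.4921,.2983,.21),np.radians(131)))
```

```text
[0.4989 0.2974 0.2849] 130.92836094349676 0.14316740889946064
(array([ 0.0128, -0.0115,  0.1872, -0.0002]), 'yaw 2.2851', 'j6 -0.30->0.00')
```

>>> send_rows:
  increments:
    - [0.013,-0.011,0,0,1]
    - [0.013,-0.011,0,0,1]
    - [0.013,-0.011,0.03,0,1]
    - [0.013,-0.011,0.06,0,1]
    - [0.013,-0.011,0.09,0,1]
    - [0.013,-0.011,0.12,0,1]
    - [0.013,-0.011,0.14,0,1]
    - [0.013,-0.011,0.16,0,1]
    - [0.013,-0.011,0.185,0,1]
    - [0.013,-0.011,0.185,0,1]

```text
time: 34.2
eef_pos: [0.4922, 0.2995, 0.2117]
eef_rot: [0.415, 0.91, 0.001, 0.001]
contact_force: [-0.5, -0.4, 4.8]
opening: 0.146
gripper_force: 8.0
```

Run:
```python
from tilt import *
s=get_state();print(s["eef_pos"],s["contact_force"],s["moment"],np.degrees(yaw()),s["opening"]);print(move((.4921,.2983,.164),np.radians(131)))
```

```text
[0.4922 0.2995 0.2117] [-0.5152 -0.3542  4.7818] [-0.1129 -0.0329  0.0232] 130.96638812074238 0.1459230837234745
(array([-0.0022, -0.0022,  0.1192, -0.0001]), 'yaw 2.2858', 'j6 -0.29->0.00')
```

```bash
cat > prof.py <<'E'
from br import *
import sys
x,y=map(float,sys.argv[1:3])
for n in ("side","scene"):
    c=vision.capture(n)
    for z in np.arange(.07,.24,.01):
        u,v=proj(c,(x,y,z))
        if 0<v<383: print(n,round(z,2),(c["pixels"][int(round(v)),int(round(u))-10:int(round(u))+11].sum(1)//3).tolist())
E
python3 prof.py .4922 .2983
```

```text
side 0.07 [71, 73, 73, 74, 73, 70, 84, 117, 68, 57, 57, 68, 85, 112, 126, 129, 138, 136, 136, 135, 133]
side 0.08 [140, 139, 141, 139, 136, 138, 136, 129, 71, 62, 65, 85, 115, 117, 125, 124, 109, 106, 105, 108, 108]
side 0.09 [113, 106, 85, 104, 132, 137, 137, 124, 53, 61, 70, 93, 117, 112, 110, 109, 109, 108, 106, 109, 107]
side 0.1 [110, 118, 122, 112, 106, 104, 106, 85, 56, 64, 75, 101, 112, 114, 109, 109, 105, 107, 107, 110, 110]
side 0.11 [112, 115, 107, 109, 108, 110, 104, 69, 58, 66, 80, 104, 114, 114, 104, 108, 109, 104, 110, 111, 99]
side 0.12 [109, 112, 113, 107, 106, 104, 109, 108, 72, 64, 64, 85, 115, 115, 117, 108, 109, 108, 111, 101, 53]
side 0.13 [117, 111, 110, 109, 106, 105, 110, 102, 67, 62, 70, 85, 115, 114, 112, 107, 108, 101, 94, 57, 61]
side 0.14 [111, 108, 109, 107, 109, 107, 113, 101, 60, 67, 73, 93, 115, 115, 111, 103, 96, 56, 57, 58, 57]
side 0.15 [116, 105, 104, 105, 107, 106, 104, 82, 62, 63, 77, 101, 115, 115, 95, 55, 60, 59, 62, 62, 57]
side 0.16 [109, 106, 106, 108, 107, 109, 102, 79, 63, 64, 81, 108, 115, 110, 63, 55, 58, 60, 62, 59, 60]
side 0.17 [104
[... 1848 characters left out ...]
6, 109, 114, 118, 126, 140, 144, 129, 114, 76, 60, 63, 59, 84, 114]
scene 0.18 [65, 110, 115, 113, 101, 85, 86, 106, 113, 117, 123, 136, 148, 134, 122, 100, 73, 97, 98, 85, 109]
scene 0.19 [115, 114, 114, 115, 107, 87, 107, 112, 116, 119, 131, 152, 143, 125, 115, 114, 115, 113, 97, 112, 123]
scene 0.2 [113, 114, 113, 116, 112, 94, 117, 144, 140, 126, 126, 95, 49, 32, 29, 31, 32, 43, 75, 87, 109]
scene 0.21 [114, 114, 114, 114, 112, 97, 94, 100, 81, 104, 104, 69, 40, 32, 31, 32, 32, 31, 30, 32, 42]
scene 0.22 [108, 47, 29, 32, 30, 16, 12, 18, 67, 114, 131, 73, 31, 27, 31, 32, 36, 31, 30, 28, 38]
scene 0.23 [106, 46, 30, 30, 32, 18, 13, 16, 52, 111, 113, 65, 33, 28, 31, 32, 32, 35, 31, 30, 33]
```

>>> send_rows:
  increments:
    - [0,0,-0.05,0,1]
    - [0,0,-0.12,0,1]
    - [0,0,-0.18,0,1]
    - [0,-0.05,-0.18,0,1]
    - [0,-0.12,-0.18,0,1]
    - [0,-0.2,-0.18,0,1]
    - [0,-0.2,-0.18,0,1]
    - [0,-0.2,-0.18,0,1]

```text
time: 34.97
eef_pos: [0.4301, 0.2462, 0.2832]
eef_rot: [0.415, 0.91, 0.0, -0.0]
contact_force: [0.3, -0.0, 0.0]
opening: 0.148
gripper_force: 8.0
```

```bash
cat > foot.py <<'E'
from br import *
s=get_state();w=vision.capture("wrist");a=yaw()
hsv=cv2.cvtColor(w["pixels"],cv2.COLOR_RGB2HSV); m=(hsv[...,1]<60).astype(np.uint8); m[230:]=0
k,l,st,ce=cv2.connectedComponentsWithStats(m)
for i in range(1,k):
    if st[i,4]>300 and abs(ce[i][0]-257)<25:
        r=st[i,1]; xs=np.nonzero(l[r+3]==i)[0]; print("blob top row",r,"cols",xs.min(),xs.max(),st[i])
x=np.array([np.cos(a),np.sin(a),0])
for L in (.14,.15,.157,.165):
    print(L,[(t,[round(float(q),1) for q in proj(w,s["eef_pos"]+[0,0,.008]+L*(np.cos(np.radians(t))*x-[0,0,np.sin(np.radians(t))])+.008*x*np.sin(np.radians(t)),True)]) for t in (86,88,90,92,94)])
print(s["eef_pos"],np.degrees(a),s["opening"],s["contact_force"])
c=vision.capture("side")
for z in np.arange(s["eef_pos"][2]-.2,s["eef_pos"][2]+.01,.01):
    u,v=proj(c,(*s["eef_pos"][:2],z)); print(round(z-s["eef_pos"][2],2),(c["pixels"][int(round(v)),int(round(u))-9:int(round(u))+10].sum(1)//3).tolist())
E
python3 foot.py
```

```text
blob top row 180 cols 250 264 [246 180  23  50 933]
0.14 [(86, [257.9, 164.7]), (88, [257.9, 169.3]), (90, [257.9, 173.9]), (92, [257.9, 178.6]), (94, [257.9, 183.2])]
0.15 [(86, [257.9, 162.0]), (88, [257.9, 166.8]), (90, [257.9, 171.6]), (92, [257.9, 176.4]), (94, [257.9, 181.3])]
0.157 [(86, [257.9, 160.2]), (88, [257.9, 165.1]), (90, [257.8, 170.0]), (92, [257.8, 175.0]), (94, [257.8, 179.9])]
0.165 [(86, [257.8, 158.2]), (88, [257.8, 163.2]), (90, [257.8, 168.3]), (92, [257.8, 173.4]), (94, [257.8, 178.5])]
[0.4301 0.2462 0.2832] 130.950718823774 0.1477394968452808 [ 0.2951 -0.0439  0.045 ]
-0.2 [64, 73, 73, 75, 74, 73, 73, 77, 75, 74, 72, 74, 74, 72, 74, 73, 75, 73, 73]
-0.19 [107, 73, 70, 72, 74, 73, 74, 74, 76, 76, 76, 71, 76, 73, 74, 76, 75, 75, 70]
-0.18 [84, 70, 71, 75, 74, 73, 75, 73, 74, 72, 74, 75, 74, 71, 76, 73, 74, 74, 73]
-0.17 [73, 74, 72, 76, 73, 73, 73, 71, 75, 74, 72, 73, 75, 72, 71, 71, 77, 87, 108]
-0.16 [93, 67, 74, 74, 72, 73, 74, 76, 71, 75, 71, 73, 73, 75, 75, 74, 68, 71, 67]
-0.15 [89, 70, 72, 70, 70, 75, 89, 109, 129, 144, 142, 141, 140, 145, 136, 102, 6
[... 711 characters left out ...]
 62, 66, 78, 107, 112, 112, 103, 72, 66, 61, 82]
-0.06 [105, 105, 104, 102, 105, 105, 99, 58, 63, 63, 85, 111, 111, 116, 104, 68, 72, 76, 102]
-0.05 [101, 103, 104, 101, 107, 99, 70, 61, 64, 73, 97, 111, 113, 111, 101, 106, 100, 102, 101]
-0.04 [79, 94, 91, 99, 121, 100, 93, 67, 64, 69, 79, 111, 113, 113, 105, 99, 101, 110, 104]
-0.03 [69, 68, 68, 67, 69, 67, 60, 65, 67, 70, 91, 115, 112, 110, 72, 72, 76, 78, 75]
-0.02 [122, 122, 119, 118, 120, 114, 68, 59, 65, 77, 100, 111, 113, 117, 120, 119, 119, 118, 121]
-0.01 [117, 115, 114, 119, 117, 122, 122, 98, 59, 73, 110, 130, 146, 149, 118, 116, 118, 116, 120]
-0.0 [122, 106, 4, 12, 15, 17, 18, 28, 27, 54, 101, 114, 70, 20, 35, 51, 83, 121, 117]
```

Run:
```python
from br import *
print(move((.4869,.3043,.283),np.radians(131)))
```

```text
(array([ 0.0176,  0.1966,  0.001 , -0.0001]), 'yaw 2.2858', 'j6 -0.33->0.00')
```

>>> send_rows:
  increments:
    - [0.003,0.03,0,0,1]
    - [0.006,0.07,0,0,1]
    - [0.01,0.12,0,0,1]
    - [0.015,0.16,0,0,1]
    - [0.018,0.185,0,0,1]
    - [0.018,0.195,0,0,1]
    - [0.018,0.196,0,0,1]
    - [0.018,0.196,0,0,1]
    - [0.018,0.196,0,0,1]

```text
time: 35.82
eef_pos: [0.4853, 0.3037, 0.2828]
eef_rot: [0.415, 0.91, -0.0, -0.0]
contact_force: [0.2, 0.5, -0.2]
opening: 0.146
gripper_force: 8.0
```

Run:
```python
from br import *
print(get_state()["eef_pos"],move((.4869,.3043,.2),np.radians(131)))
```

```text
[0.4853 0.3037 0.2828] (array([-0.0015,  0.004 ,  0.2071, -0.    ]), 'yaw 2.2864', 'j6 -0.28->0.00')
```

>>> send_rows:
  increments:
    - [0,0.003,0.04,0,1]
    - [0,0.003,0.08,0,1]
    - [0,0.003,0.12,0,1]
    - [0,0.003,0.14,0,1]
    - [0,0.003,0.16,0,1]
    - [0,0.003,0.18,0,1]
    - [0,0.003,0.2,0,1]
    - [0,0.003,0.2,0,1]
    - [0,0.003,0.2,0,1]

```text
time: 36.57
eef_pos: [0.4866, 0.3048, 0.2029]
eef_rot: [0.415, 0.91, -0.0, -0.0]
contact_force: [0.4, -0.2, 0.3]
opening: 0.147
gripper_force: 8.0
```

```bash
python3 foot.py | tail -25
python3 - <<'E'
from br import *
print(move((.4921,.2983,.2),np.radians(131)))
E
```

```text
0.15 [(86, [258.0, 162.0]), (88, [258.0, 166.8]), (90, [258.0, 171.6]), (92, [257.9, 176.5]), (94, [257.9, 181.3])]
0.157 [(86, [258.0, 160.2]), (88, [257.9, 165.1]), (90, [257.9, 170.1]), (92, [257.9, 175.0]), (94, [257.9, 180.0])]
0.165 [(86, [257.9, 158.2]), (88, [257.9, 163.3]), (90, [257.9, 168.4]), (92, [257.9, 173.5]), (94, [257.9, 178.6])]
[0.4866 0.3048 0.2029] 130.99683075211095 0.14662287773484964 [ 0.3518 -0.1911  0.2665]
-0.2 [76, 77, 75, 75, 72, 76, 75, 75, 73, 75, 75, 76, 74, 72, 76, 73, 75, 73, 75]
-0.19 [74, 78, 73, 75, 74, 73, 71, 74, 77, 76, 74, 76, 74, 76, 73, 76, 74, 75, 75]
-0.18 [74, 75, 75, 75, 75, 75, 77, 75, 74, 75, 76, 75, 74, 74, 75, 73, 75, 75, 74]
-0.17 [73, 77, 75, 75, 77, 73, 78, 76, 75, 75, 75, 75, 74, 73, 73, 74, 75, 74, 71]
-0.16 [75, 76, 74, 75, 77, 77, 73, 75, 75, 74, 77, 74, 69, 69, 81, 99, 127, 142, 133]
-0.15 [79, 74, 76, 76, 75, 73, 77, 72, 69, 74, 87, 105, 125, 142, 138, 134, 129, 128, 125]
-0.14 [74, 74, 71, 76, 72, 81, 98, 128, 129, 104, 86, 114, 124, 130, 132, 140, 135, 134, 135]
-0.13 [92, 93, 89, 95, 90, 95, 91, 70, 63, 67, 83, 113, 114,
[... 638 characters left out ...]
 106, 104, 81, 64, 67, 73, 94, 115, 116, 113, 110, 103, 52, 59, 61]
-0.05 [115, 105, 105, 106, 109, 102, 70, 62, 68, 79, 108, 115, 118, 106, 51, 57, 61, 60, 59]
-0.04 [114, 103, 109, 107, 109, 103, 75, 63, 66, 82, 112, 117, 109, 52, 57, 62, 62, 58, 63]
-0.03 [109, 97, 106, 106, 105, 106, 101, 67, 65, 66, 86, 116, 113, 97, 52, 60, 55, 63, 59]
-0.02 [110, 111, 104, 105, 107, 107, 99, 62, 63, 69, 91, 116, 114, 113, 107, 107, 111, 114, 111]
-0.01 [126, 110, 104, 106, 110, 106, 96, 77, 74, 104, 129, 151, 153, 107, 105, 106, 104, 106, 104]
0.0 [108, 101, 47, 8, 17, 19, 17, 27, 31, 67, 118, 9, 0, 5, 45, 91, 111, 103, 105]
(array([-0.021 , -0.0016,  0.0088,  0.    ]), 'yaw 2.2864', 'j6 -0.28->0.00')
```

>>> send_rows:
  increments:
    - [-0.002,-0.001,0.02,0,1]
    - [-0.005,-0.001,0.04,0,1]
    - [-0.008,-0.001,0.06,0,1]
    - [-0.012,-0.001,0.08,0,1]
    - [-0.015,-0.001,0.1,0,1]
    - [-0.018,-0.001,0.115,0,1]
    - [-0.018,-0.001,0.128,0,1]
    - [-0.018,-0.001,0.135,0,1]
    - [-0.018,-0.001,0.135,0,1]

```text
time: 37.42
eef_pos: [0.4907, 0.299, 0.1482]
eef_rot: [0.415, 0.91, -0.0, -0.0]
contact_force: [0.1, 0.3, 0.6]
opening: 0.145
gripper_force: 8.0
```

```bash
python3 foot.py | tail -9;  python3 foot.py | grep opening; python3 -c "
from br import *
s=get_state();print(s['eef_pos'],s['contact_force'])"
```

```text
-0.08 [74, 73, 76, 80, 76, 79, 85, 59, 61, 76, 107, 115, 126, 127, 132, 139, 137, 137, 136]
-0.07 [143, 144, 143, 144, 146, 139, 93, 58, 65, 83, 114, 119, 128, 139, 128, 112, 109, 107, 111]
-0.06 [114, 126, 127, 134, 141, 141, 132, 68, 63, 68, 85, 118, 117, 114, 110, 111, 108, 111, 112]
-0.05 [114, 119, 130, 140, 125, 114, 104, 59, 67, 68, 91, 118, 113, 112, 108, 110, 108, 111, 108]
-0.04 [114, 116, 109, 111, 109, 112, 102, 60, 66, 73, 100, 115, 116, 111, 110, 111, 109, 112, 109]
-0.03 [113, 112, 109, 110, 110, 109, 84, 64, 68, 78, 108, 117, 117, 110, 109, 108, 109, 108, 112]
-0.02 [115, 111, 111, 108, 112, 106, 79, 61, 65, 82, 111, 116, 116, 108, 107, 111, 113, 106, 54]
-0.01 [116, 109, 109, 113, 115, 110, 91, 72, 93, 109, 141, 159, 124, 107, 112, 104, 56, 60, 58]
0.0 [161, 132, 99, 44, 11, 12, 10, 21, 20, 46, 86, 110, 70, 62, 79, 53, 59, 63, 62]
[0.4913 0.2993 0.1494] [-0.7811  0.0437 -0.3932]
```

>>> send_rows:
  increments:
    - [0,0,0,0,0.5]
    - [0,0,0,0,0.2]
    - [0,0,0,0,0.2]
    - [0,0,0,0,0.2]
    - [0,0,-0.06,0,0.2]
    - [0,0,-0.15,0,0.2]
    - [0,0,-0.25,0,0.2]
    - [0,0,-0.36,0,0]
    - [0,0,-0.4,0,-0.3]
    - [0,0,-0.4,0,-0.3]

```text
time: 38.45
eef_pos: [0.4939, 0.3005, 0.315]
eef_rot: [0.415, 0.91, 0.004, 0.003]
contact_force: [1.0, -0.3, 0.4]
opening: 0.589
gripper_force: 0.0
```

```bash
python3 prof.py .4921 .2983 | grep side | tail -11
python3 - <<'E'
from br import *
print(get_state()["eef_pos"])
for b in brushes(vision.capture("scene")): print(*b)
print(move((.660,-.1204,.10),np.radians(173.5)))
E
```

```text
side 0.13 [113, 110, 109, 108, 104, 104, 107, 105, 89, 59, 72, 103, 140, 158, 115, 105, 108, 100, 95, 54, 57]
side 0.14 [111, 106, 108, 103, 105, 107, 106, 107, 102, 78, 69, 104, 109, 106, 104, 101, 98, 54, 58, 60, 60]
side 0.15 [112, 106, 101, 106, 103, 106, 105, 110, 101, 70, 76, 113, 110, 99, 93, 56, 58, 61, 61, 57, 61]
side 0.16 [109, 104, 105, 105, 106, 105, 101, 85, 58, 80, 115, 118, 83, 54, 59, 60, 61, 57, 58, 58, 57]
side 0.17 [106, 104, 104, 107, 106, 100, 73, 67, 57, 82, 118, 109, 93, 53, 56, 56, 60, 59, 59, 59, 57]
side 0.18 [109, 105, 102, 104, 106, 104, 99, 70, 80, 86, 101, 124, 122, 79, 52, 55, 52, 54, 56, 58, 59]
side 0.19 [108, 103, 103, 104, 104, 105, 106, 106, 103, 101, 103, 100, 104, 106, 102, 104, 101, 102, 103, 103, 102]
side 0.2 [105, 102, 103, 104, 102, 104, 105, 104, 103, 101, 103, 105, 106, 103, 102, 105, 102, 106, 104, 103, 106]
side 0.21 [100, 102, 103, 104, 103, 104, 103, 101, 103, 103, 103, 103, 103, 102, 105, 104, 102, 102, 102, 104, 102]
side 0.22 [83, 84, 88, 90, 93, 100, 99, 102, 104, 104, 105, 107, 106, 105, 106, 105, 100, 102, 101, 97, 100]
side 0.23 [84, 89, 90, 90, 95, 96, 98, 99, 102, 104, 106, 106, 104, 110, 113, 103, 85, 85, 86, 86, 87]
[0.4914 0.2993 0.3097]
[ 0.4961 -0.1019] [ 0.6791 -0.1225] -6.4098086 0.18406984210014343 0.01603063754737377
(array([-1.069 , -0.3679,  0.5204, -0.1181]), 'yaw 2.2864', 'j6 -0.29->0.00')
```

>>> send_rows:
  increments:
    - [-0.1,-0.034,0,-0.01,-0.3]
    - [-0.2,-0.068,0,-0.03,-0.3]
    - [-0.96,-0.33,0,-0.118,-0.3]
    - [-0.96,-0.33,0,-0.118,-0.3]
    - [-0.96,-0.33,0,-0.118,-0.3]
    - [-0.96,-0.33,0,-0.118,-0.3]
    - [-0.96,-0.33,0.05,-0.118,-0.3]
    - [-0.96,-0.33,0.1,-0.118,-0.5]
    - [-0.96,-0.33,0.2,-0.118,-0.5]
    - [-0.96,-0.33,0.3,-0.118,-0.5]

```text
time: 39.43
eef_pos: [0.6335, -0.0518, 0.2338]
eef_rot: [0.058, 0.998, -0.001, 0.001]
contact_force: [0.6, 0.8, 0.0]
opening: 0.754
gripper_force: 0.0
```

>>> send_rows:
  increments:
    - [0,0,0,0,-0.5]
    - [0,0,0,0,-0.5]
    - [0,0,0,0,-0.5]

```text
time: 39.68
eef_pos: [0.6308, -0.0475, 0.2333]
eef_rot: [0.057, 0.998, 0.001, -0.001]
contact_force: [0.3, -0.4, -0.6]
opening: 0.749
gripper_force: 0.0
```

Run:
```python
from br import *
s=vision.capture("scene")
for b in brushes(s): print(*b)
print(get_state()["eef_pos"],np.degrees(yaw()),move((.660,-.1204,.05),np.radians(173.5)))
```

```text
[ 0.4962 -0.1016] [ 0.6791 -0.1222] -6.4177213 0.1840852051973343 0.01707885041832924
[ 0.6315 -0.0471  0.2346] 173.51843377906732 (array([-0.0914, -0.1739,  0.4615,  0.0001]), 'yaw 3.0285', 'j6 -1.64->0.00')
```

>>> send_rows:
  increments:
    - [-0.05,-0.09,0,0,-0.5]
    - [-0.091,-0.174,0.05,0,-0.5]
    - [-0.091,-0.174,0.14,0,-0.5]
    - [-0.091,-0.174,0.22,0,-0.5]
    - [-0.091,-0.174,0.3,0,-0.5]
    - [-0.091,-0.174,0.38,0,-0.5]
    - [-0.091,-0.174,0.45,0,-0.5]
    - [-0.091,-0.174,0.46,0,-0.5]
    - [-0.091,-0.174,0.46,0,-0.5]
    - [-0.091,-0.174,0.46,0,-0.5]

```text
time: 40.57
eef_pos: [0.6615, -0.1209, 0.0525]
eef_rot: [0.056, 0.998, -0.0, 0.001]
contact_force: [0.8, 0.8, 0.4]
opening: 0.751
gripper_force: 0.0
```

Run:
```python
from br import *
print(get_state()["eef_pos"],np.degrees(yaw()),move((.660,-.1204,.005),np.radians(173.5)))
```

```text
[ 0.6615 -0.1209  0.0525] 173.55079702489007 (array([0.0039, 0.0009, 0.1187, 0.0001]), 'yaw 3.0290', 'j6 -1.74->0.00')
```

>>> send_rows:
  increments:
    - [0.002,0,0.03,0,-0.5]
    - [0.002,0,0.06,0,-0.5]
    - [0.002,0,0.09,0,-0.5]
    - [0.002,0,0.105,0,-0.5]
    - [0.002,0,0.115,0,-0.5]
    - [0.002,0,0.118,0,-0.5]
    - [0.002,0,0.118,0,-0.5]

```text
time: 41.15
eef_pos: [0.6589, -0.1214, 0.0026]
eef_rot: [0.057, 0.998, 0.0, -0.0]
contact_force: [0.7, -0.5, -0.1]
opening: 0.748
gripper_force: 0.0
```

>>> send_rows:
  increments:
    - [0,0,0,0,0]
    - [0,0,0,0,1]
    - [0,0,0,0,1]
    - [0,0,0,0,1]
    - [0,0,0,0,1]
    - [0,0,0,0,1]
    - [0,0,0,0,1]
    - [0,0,0,0,1]
    - [0,0,0,0,1]
    - [0,0,0,0,1]
  newtons: 4

```text
time: 41.98
eef_pos: [0.6592, -0.1214, 0.0032]
eef_rot: [0.057, 0.998, 0.0, -0.0]
contact_force: [-0.2, 0.1, 0.5]
opening: 0.146
gripper_force: 4.0
```

>>> send_rows:
  increments:
    - [0.003,0,-0.05,0,1]
    - [0.015,0,-0.1,0,1]
    - [0.03,0,-0.15,0,1]
    - [0.055,0,-0.2,0,1]
    - [0.085,0,-0.25,0,1]
    - [0.13,0,-0.3,0,1]
    - [0.18,0,-0.36,0,1]
    - [0.25,0,-0.42,0,1]
    - [0.3,0,-0.49,0,1]
    - [0.3,0,-0.55,0,1]

```text
time: 42.82
eef_pos: [0.5353, -0.1067, 0.2241]
eef_rot: [0.057, 0.998, 0.0, -0.002]
contact_force: [0.1, 0.0, -0.4]
opening: 0.147
gripper_force: 4.0
```

>>> send_rows:
  increments:
    - [0,0,0,0,1]
    - [0,0,-0.1,0,1]
    - [0,0,0,0,1]
    - [0,0,-0.1,0,1]
    - [0,0,0,0,1]
    - [0,0,-0.1,0,1]
    - [0,0,0,0,1]
    - [0,0,-0.1,0,1]
    - [0,0,-0.1,0,1]
    - [0,0,-0.1,0,1]
  newtons: 3

```text
time: 43.65
eef_pos: [0.5407, -0.108, 0.263]
eef_rot: [0.057, 0.998, -0.0, 0.0]
contact_force: [0.2, 1.2, -0.2]
opening: 0.154
gripper_force: 3.0
```

```bash
python3 foot.py | head -6
python3 - <<'E'
from br import *
print(move((.5234,.2622,.285),np.radians(131)))
E
```

```text
blob top row 172 cols 251 263 [247 172  22  58 989]
0.14 [(86, [257.9, 165.0]), (88, [257.9, 169.6]), (90, [257.9, 174.2]), (92, [257.9, 178.9]), (94, [257.8, 183.5])]
0.15 [(86, [257.8, 162.2]), (88, [257.8, 167.0]), (90, [257.8, 171.9]), (92, [257.8, 176.7]), (94, [257.8, 181.5])]
0.157 [(86, [257.8, 160.4]), (88, [257.8, 165.3]), (90, [257.8, 170.3]), (92, [257.8, 175.2]), (94, [257.8, 180.2])]
0.165 [(86, [257.8, 158.4]), (88, [257.8, 163.5]), (90, [257.8, 168.6]), (92, [257.8, 173.6]), (94, [257.8, 178.7])]
[ 0.5407 -0.108   0.263 ] 173.47765335682206 0.1539109523205896 [ 0.1895  1.2299 -0.2408]
(array([ 0.148 ,  0.9148, -0.0546,  0.118 ]), 'yaw 3.0278', 'j6 -1.78->0.00')
```

>>> send_rows:
  increments:
    - [0,0,-0.02,0,1]
    - [0.01,0.03,-0.04,0.01,1]
    - [0.02,0.09,-0.055,0.02,1]
    - [0.03,0.17,-0.055,0.035,1]
    - [0.045,0.26,-0.055,0.055,1]
    - [0.06,0.35,-0.055,0.07,1]
    - [0.07,0.44,-0.055,0.09,1]
    - [0.085,0.52,-0.055,0.105,1]
    - [0.095,0.58,-0.055,0.118,1]
    - [0.1,0.62,-0.055,0.118,1]
  newtons: 12

```text
time: 44.58
eef_pos: [0.5283, 0.1459, 0.286]
eef_rot: [0.416, 0.909, 0.001, 0.0]
contact_force: [-0.4, -0.4, -0.6]
opening: 0.146
gripper_force: 12.0
```

>>> send_rows:
  increments:
    - [0,0,0,0,1]
    - [0,0,0,0,1]
    - [0,0,0,0,1]

```text
time: 44.83
eef_pos: [0.5287, 0.1425, 0.2855]
eef_rot: [0.414, 0.91, -0.0, 0.0]
contact_force: [-0.4, 0.1, -0.0]
opening: 0.146
gripper_force: 12.0
```

```bash
python3 foot.py | head -6
python3 - <<'E'
from br import *
print(move((.5214,.2645,.285),np.radians(131)))
E
```

```text
blob top row 172 cols 251 263 [ 246  172   23   58 1025]
0.14 [(86, [257.9, 164.6]), (88, [257.9, 169.2]), (90, [257.9, 173.8]), (92, [257.9, 178.5]), (94, [257.9, 183.1])]
0.15 [(86, [257.9, 161.9]), (88, [257.9, 166.7]), (90, [257.9, 171.5]), (92, [257.9, 176.3]), (94, [257.9, 181.2])]
0.157 [(86, [257.9, 160.0]), (88, [257.9, 165.0]), (90, [257.9, 169.9]), (92, [257.9, 174.9]), (94, [257.9, 179.8])]
0.165 [(86, [257.9, 158.1]), (88, [257.9, 163.1]), (90, [257.9, 168.2]), (92, [257.8, 173.3]), (94, [257.8, 178.4])]
[0.5287 0.1425 0.2855] 130.97355850076679 0.14563426315584968 [-0.421   0.1474 -0.0433]
(array([ 0.2432,  0.187 ,  0.0009, -0.0002]), 'yaw 2.2854', 'j6 -0.58->0.00')
```

>>> send_rows:
  increments:
    - [0.02,0.015,0,0,1]
    - [0.06,0.045,0,0,1]
    - [0.11,0.085,0,0,1]
    - [0.16,0.125,0,0,1]
    - [0.2,0.155,0,0,1]
    - [0.225,0.175,0,0,1]
    - [0.24,0.185,0,0,1]
    - [0.243,0.187,0,0,1]
    - [0.243,0.187,0,0,1]
    - [0.243,0.187,0,0,1]

```text
time: 45.77
eef_pos: [0.5212, 0.2646, 0.2851]
eef_rot: [0.415, 0.91, -0.0, 0.0]
contact_force: [-0.5, 0.2, -0.3]
opening: 0.146
gripper_force: 12.0
```

Run:
```python
from br import *
print(get_state()["eef_pos"],move((.5214,.2645,.21),np.radians(131)))
```

```text
[0.5212 0.2646 0.2851] (array([-0.0006,  0.0002,  0.1879, -0.0001]), 'yaw 2.2858', 'j6 -0.36->0.00')
```

>>> send_rows:
  increments:
    - [0,0,0.03,0,1]
    - [0,0,0.06,0,1]
    - [0,0,0.09,0,1]
    - [0,0,0.12,0,1]
    - [0,0,0.14,0,1]
    - [0,0,0.16,0,1]
    - [0,0,0.185,0,1]
    - [0,0,0.185,0,1]

```text
time: 46.43
eef_pos: [0.5202, 0.2648, 0.2094]
eef_rot: [0.415, 0.91, -0.001, -0.001]
contact_force: [-0.7, 0.1, -0.5]
opening: 0.147
gripper_force: 12.0
```

No contact: foot is inside. Continue down while recentring.

>>> send_rows:
  increments:
    - [0,0,0.02,0,1]
    - [-0.002,0,0.04,0,1]
    - [-0.003,0,0.06,0,1]
    - [-0.004,0,0.08,0,1]
    - [-0.006,0,0.095,0,1]
    - [-0.006,0,0.108,0,1]
    - [-0.006,0,0.115,0,1]
    - [-0.006,0,0.115,0,1]

```text
time: 47.1
eef_pos: [0.5245, 0.2642, 0.1666]
eef_rot: [0.415, 0.91, 0.001, 0.001]
contact_force: [-1.7, -1.0, 8.2]
opening: 0.145
gripper_force: 12.0
```

```bash
python3 prof.py .5225 .263 | grep side | head -12; python3 -c "
from br import *
s=get_state();print(s['eef_pos'],s['contact_force'])"
```

```text
side 0.07 [71, 73, 69, 76, 73, 74, 93, 132, 81, 62, 66, 78, 104, 113, 128, 128, 134, 139, 138, 126, 112]
side 0.08 [137, 141, 139, 140, 137, 142, 143, 137, 88, 64, 67, 80, 105, 111, 115, 113, 107, 110, 111, 111, 114]
side 0.09 [91, 113, 110, 99, 113, 140, 138, 129, 87, 64, 64, 82, 107, 114, 116, 100, 95, 49, 55, 52, 51]
side 0.1 [95, 114, 117, 114, 107, 108, 110, 105, 80, 62, 64, 81, 106, 112, 118, 105, 73, 76, 69, 77, 72]
side 0.11 [103, 115, 116, 111, 110, 110, 112, 107, 77, 65, 68, 76, 109, 114, 114, 109, 110, 111, 110, 113, 111]
side 0.12 [108, 114, 114, 110, 112, 111, 110, 104, 66, 65, 67, 75, 106, 113, 113, 111, 115, 113, 113, 113, 113]
side 0.13 [113, 113, 112, 106, 110, 110, 112, 108, 95, 66, 56, 82, 122, 126, 92, 54, 59, 60, 61, 58, 62]
side 0.14 [127, 114, 112, 110, 110, 111, 109, 94, 53, 60, 66, 87, 108, 55, 57, 61, 61, 62, 62, 58, 62]
side 0.15 [114, 106, 108, 109, 100, 48, 56, 60, 60, 65, 65, 87, 113, 57, 60, 60, 58, 60, 60, 61, 60]
side 0.16 [114, 112, 100, 51, 53, 52, 38, 18, 8, 18, 53, 96, 117, 74, 59, 61, 60, 61, 60, 63, 62]
side 0.17 [117, 107, 52, 55, 34, 19, 22, 22, 24, 23, 25, 54, 101, 113, 75, 11, 39, 47, 65, 61, 61]
side 0.18 [141, 105, 55, 60, 35, 21, 19, 15, 18, 26, 30, 83, 152, 120, 33, 16, 39, 50, 64, 64, 59]
[0.5242 0.2642 0.1667] [-1.5316  0.0509  8.7226]
```

>>> send_rows:
  increments:
    - [0,0,-0.004,0,0.5]
    - [0,0,-0.004,0,0.2]
    - [0,0,-0.004,0,0.2]
    - [0,0,-0.004,0,0.2]
    - [0,0,-0.06,0,0.2]
    - [0,0,-0.15,0,0.2]
    - [0,0,-0.25,0,0.2]
    - [0,0,-0.36,0,0]
    - [0,0,-0.4,0,0]
    - [0,0,-0.4,0,0]

```text
time: 48.03
eef_pos: [0.5254, 0.2648, 0.3308]
eef_rot: [0.415, 0.91, 0.003, 0.003]
contact_force: [-0.2, 0.4, 0.1]
opening: 0.5
gripper_force: 0.0
```

>>> send_rows:
  increments:
    - [-0.1,-0.3,0,0,0]
    - [-0.2,-0.6,0,0,0]
    - [-0.2,-0.6,0,0,0]
    - [-0.2,-0.6,0,0,0]
    - [-0.2,-0.6,0,0,0]
    - [-0.2,-0.6,0,0,0]
    - [-0.2,-0.6,0,0,0]
    - [-0.2,-0.6,0,0,0]
    - [-0.2,-0.6,0,0,0]

```text
time: 48.78
eef_pos: [0.3941, 0.0461, 0.3246]
eef_rot: [0.415, 0.91, 0.0, -0.0]
contact_force: [0.8, 0.2, 0.1]
opening: 0.499
gripper_force: 0.0
```

```bash
for p in ".5234 .2622" ".4921 .2983" ".4607 .3345"; do echo $p; python3 prof.py $p | grep -E "side 0.1[3789]|side 0.2 "; done
python3 - <<'E'
from br import *
print(get_state()["eef_pos"])
s=vision.capture("scene"); print(brushes(s))
u,v=map(int,proj(s,(.53,-.332,.123))); g=s["pixels"][v-12:v+12,u-12:u+12].astype(int).sum(2)
ys,xs=np.nonzero(g<110); print("grip",len(xs),plane(s,(xs.mean()+u-12,ys.mean()+v-12),.123))
# pale/grey blobs now vs. the start, for jar, tumbler, soap
old=cv2.resize(cv2.imread("pics/scene0.png"),(512,384),interpolation=cv2.INTER_AREA)[:,:,::-1]
d=np.abs(old.astype(int)-s["pixels"]).sum(2)
for n,p in dict(jar=(.667,-.262,.03),soap=(.401,-.186,.02),tumbler=(.665,.272,.04)).items():
    u,v=map(int,proj(s,p)); print(n,d[v-15:v+15,u-15:u+15].mean(),(d[v-15:v+15,u-15:u+15]>90).sum())
E
```

```text
.5234 .2622
side 0.13 [111, 113, 112, 108, 106, 109, 105, 92, 77, 85, 114, 153, 165, 135, 56, 57, 59, 58, 58, 59, 58]
side 0.17 [105, 46, 54, 58, 58, 62, 73, 69, 61, 82, 119, 110, 95, 58, 59, 61, 60, 59, 60, 59, 63]
side 0.18 [102, 53, 58, 58, 65, 66, 75, 83, 94, 120, 152, 119, 84, 57, 58, 57, 59, 58, 62, 59, 26]
side 0.19 [87, 54, 55, 61, 61, 59, 58, 56, 56, 63, 59, 60, 61, 60, 59, 65, 58, 26, 18, 22, 17]
side 0.2 [103, 106, 109, 109, 111, 112, 113, 111, 105, 70, 73, 70, 72, 71, 74, 66, 27, 10, 18, 24, 19]
.4921 .2983
side 0.13 [110, 113, 110, 106, 107, 107, 106, 105, 86, 65, 72, 105, 133, 147, 119, 106, 107, 104, 95, 51, 57]
side 0.17 [104, 105, 104, 105, 108, 104, 76, 66, 61, 82, 117, 111, 94, 56, 61, 57, 64, 96, 135, 136, 130]
side 0.18 [110, 108, 106, 105, 107, 106, 100, 70, 84, 88, 104, 126, 125, 84, 48, 55, 55, 56, 55, 56, 58]
side 0.19 [113, 105, 106, 105, 105, 105, 103, 106, 103, 106, 104, 104, 104, 104, 105, 104, 105, 105, 105, 104, 107]
side 0.2 [101, 102, 103, 106, 104, 105, 102, 105, 104, 104, 105, 105, 104, 105, 103, 105, 105, 106, 106, 101, 104]
.4607 .3345
side 0.13 [108, 104, 105, 107, 105, 105, 91, 75, 85, 116, 148, 159, 135, 105, 110, 107, 107, 105, 106, 106, 77]
side 0.17 [102, 105, 103, 107, 102, 86, 65, 67, 78, 110, 110, 111, 102, 104, 103, 104, 103, 110, 123, 132, 129]
side 0.18 [106, 105, 105, 105, 103, 79, 72, 64, 97, 130, 123, 110, 102, 101, 104, 104, 107, 105, 103, 101, 106]
side 0.19 [102, 105, 107, 104, 105, 106, 105, 106, 114, 108, 104, 105, 103, 104, 105, 103, 107, 105, 102, 105, 106]
side 0.2 [100, 103, 101, 104, 104, 101, 105, 109, 104, 104, 102, 108, 106, 103, 104, 109, 105, 105, 105, 99, 105]
[0.3945 0.0468 0.3249]
[]
grip 35 [ 0.5273 -0.3331  0.123 ]
jar 3.411111111111111 0
soap 3.0155555555555558 0
tumbler 2.411111111111111 0
```

```bash
python3 -c "
from station import robot
print(robot.hand_in())"
```

```text
the job is handed in; nothing more can be done
None
```

The job is handed in at about 49 s of the 210 s: the mirror is in the rack slot with the keeper back down over it, all three toothbrushes found are fully down in cells of their own, and the camera shows the jar, tumbler and soap unmoved; the hand-in returned no verdict.

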